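Chock the tube-mail carrier on the receiving ramp

TASK

Pick up the black rubber wedge chock, set it on the sloping ramp between the two stop posts and push it against the low side of the lying carrier, until the carrier has rolled up to the sprung bumper, has pressed it in a little and is gently but firmly wedged there; then let go of the chock. Then pull the sliding stop fully open by its handle, so that the chock alone keeps the carrier from rolling. Do not touch the carrier with the gripper or squeeze it hard, and leave the other things on the bench where they are.

Things in the scene. Friction and masses are not known exactly. Their poses are not given: they have to be found in the camera images.
- ramp: Fixed aluminium ramp on legs. Origin on the bench under the deck's middle; x level across the ramp, y horizontal, uphill, z up. The flat deck (240 mm across, y -155 to +200 mm) rises 7 degrees towards +y; its top is 55 mm + 0.1228 y above the bench. A lip 8 mm high runs along the low edge; a black upright bumper plate on springs stands near the high end.
- bumper_info (a point): Point on the deck top above the ramp's origin (fixed; NOT the bumper). The bumper, 190 mm wide, gives 1 mm per 4 N along the slope, 8 mm travel. Its place varies: 4 to 34 mm uphill of the carrier at the start; find it by feel. Until then pushing takes about 2 N. A good seat is a push of 8 to 12 N on the chock along the slope (deck friction takes part); friction holds the chock once let go.
- carrier_center (a point): Centre of the white round sealed tube-mail carrier with grey end caps: 66 mm diameter, 210 mm long, 0.5 to 0.75 kg, free to roll. It lies across the ramp (axis along the ramp's x), leaning downhill on the stop's two posts. Its contents are fragile: the chock must not press on it with more than 11 N.
- chock_center (a point): Centre, half-way up, of the upright grip block of the loose black rubber wedge chock (0.15 kg). Block 40 x 28 x 58 mm (chock's x, y, z); this point is 29 mm above the flat underside. Grip it across x. The wedge points along the chock's +y. When its face touches the carrier on the deck, this point is 61 mm from the carrier's axis along the slope.
- chock_toe (a point): Foot of the chock's wedge, at its underside, 44 mm along the chock's +y from the block's centre. A 38 degree face, 40 mm wide, rises from this blunt toe (4.7 mm high) to 28 mm high at the block. The toe must point uphill, to the carrier.
- stop (a joint): How far the sliding stop is pulled open, m: 0 shut (start), 0.055 fully open. It slides downhill along the deck (ramp's -y, descending 7 degrees) against 3 N of friction and stays where left. Two steel posts (16 mm wide, 46 mm high, centred 85 mm to either side of the middle) hold the carrier's low side; they are joined to the handle under the deck.
- stop_handle (a point): Middle of the grippable part of the stop's grey upright handle, beyond the ramp's low edge: 30 mm wide along the ramp's x, 16 mm thick along the slope, its top 20 mm above this point, clear for 30 mm below. It leans with the ramp by 7 degrees.
- block: Bystander: plain black rubber block without a sloping face, 44 x 56 x 40 mm, loose. Origin under its middle.
- jar: Bystander: small amber jar, 56 mm diameter, 75 mm high. Origin under its middle.
- tape: Bystander: flat roll of paper tape, 90 mm diameter, 22 mm high. Origin under its middle.
- pencup: Bystander: white cup with pens, 76 mm diameter, 90 mm high, pens to 140 mm. Origin under its middle.
- weight: Bystander: small steel weight, 44 mm diameter, 30 mm high. Origin under its middle.
- timer: Bystander: flat white timer, 60 x 85 x 18 mm. Origin under its middle.
Mind the look-alikes: they are no part of the job. What is shaped like the part that bears chock_center but yellow is not meant.

How it is judged:
On the way, in this order (a step that is already met when the one before it is completed fails the run):
1. the chock stands on the ramp, let go, wedging the carrier (over 3 N between them) up off the stop's posts, with the stop still shut (contact force between chock and carrier above 3 N and y of carrier_center in the frame of ramp above 0.0485 m and angle between chock's own z axis and vertical below 0.22 rad and contact force between the fingers and chock below 0.3 N and value of joint stop below 0.008 m), for 0.3 s.
2. the stop is pulled open (value of joint stop above 0.045 m), for 0.2 s.
At the end, for the whole second after the job is handed in: The stop is open by more than 45 mm; the chock stands flat on the ramp (within 0.22 rad of upright) and keeps the carrier at rest against the bumper, its centre at y > 48.5 mm in the ramp's frame (at least 2.6 mm uphill of its start), with more than 3 N still between chock and carrier (contact force between chock and carrier above 3 N and y of carrier_center in the frame of ramp above 0.0485 m and angle between chock's own z axis and vertical below 0.22 rad and value of joint stop above 0.045 m and linear speed of each of carrier, chock below 0.01 m/s); the robot touches nothing.
It fails at once if the chock presses on the carrier with more than 11 N (contact force between chock and carrier above 11 N).
It fails at once if the gripper or arm pushes on the carrier (over 1 N) (contact force between any of the fingers, the arm and carrier above 1 N).
It fails at once if a bystander is moved by more than 30 mm (distance of any of block, jar, tape, pencup, weight, timer from where it was at the start of the episode above 0.03 m).
It also fails if it takes over 48 s, if anything falls off the work surface, if the arm or the gripper's body presses on something with over 40 N, if the wrist force passes 120 N, or if a joint passes its speed limit or range.

ROBOT

A 7-joint arm with a two-finger parallel gripper is mounted at the origin on the work surface. World frame = base frame: x ahead of the robot, y to its left, z up, the work surface at z = 0. Lengths are in m, angles in rad, forces in N, time in s.
With the tool pointing down it reaches from about 0.4 to 0.875 m from the base axis. Payload 19.3 kg.
Tool frame: the origin (TCP) lies at the very end of the fingers, on their centre line; the grasp point (between the pads) lies 19 mm behind it; z points along the fingers, y is the direction in which the jaws open and shut (so a half turn about z gives the same grasp; the last joint's range is limited). The gripper opens to 85 mm and grips with 20 to 120 N. Pads are 22 mm wide; open, the fingers measure 114 mm over their backs; the gripper's body (76 mm by 85 mm) begins 54 mm behind the grasp point. The pads swing forward as they close: fully open they stand 13 mm farther back than shut.
Start: joints at [-1.355, 0.521, -0.036, 1.599, 0.021, 1.021, -0.113], TCP at [0.176, 0.6, 0.231] pointing down, gripper open.
Joint ranges: [-2.91, 2.91], [-0.3, 2.13], [-1.5, 1.42], [0.17, 2.43], [-1.26, 4.41], [0.16, 1.93], [-2.52, 2.52]. Speed limits (rad/s): [1.89, 1.89, 2.39, 2.39, 3.01, 3.01, 3.01].

INTERFACE

Orientations are given as [roll, pitch, yaw] about the fixed x, y, z axes, in that order (R = Rz(yaw) Ry(pitch) Rx(roll)).
In Python, from workcell import bot, viewer gives the robot as it stands.
- The arm moves only by the shell command python3 -m creep 'ROWS' [FORCE]. ROWS is JSON, a list of rows, each an object of numbers: "rx", "ry", "rz": the turn, a rotation vector about the tool's x, y, z in degrees; "tx", "ty", "tz": the shift along the tool's x, y, z in mm; "hand": the closure, from -1 (fully open) to 1 (shut), so that 0 is half open. In form: [{"rx": .., "ry": .., "rz": .., "tx": .., "ty": .., "tz": .., "hand": ..}, ...]. A call has 1 to 8 rows; each row is the pose to reach, as a shift and turn from the pose commanded when the call began, along the tool's axes at that moment; what a row does not reach only later rows make up. A row lasts 1/10 s, in which the tool goes at most 50 mm and 8.59 degrees, less where a joint would pass 70% of its speed; a pose out of reach is approached as far as the arm can. A call with a gripper value outside its range is refused whole. The fingers move at their own pace and stop on an object; FORCE is the grip in N (left out, the last holds). Time passes only in rows, so rows that repeat a pose let the fingers close. It gives the time, the measured TCP pose, the force and the opening at its end, in the units of the state.
- bot.observe(): the state, without advancing time (a new reading comes with each control period).
- viewer.grab_frame(name): name is "side" or "top"; returns a dict with "pixels" (400x640x3 uint8, blue, green, red), "vertical_fov" (degrees; the focal length in pixels is half the picture's height over the tangent of half this angle, whatever the lens; pixels are square), "cx", "cy" (the principal point, pixels), "rvec" (rotation vector, rad) and "tvec" (3), from world to camera coordinates, as OpenCV has them. Camera axes: x right, y down, z forward; pixel columns grow to the right and rows downward; lengths in m; the calibration is good to about 2 mm. A picture is of the moment at which its call begins. There is no depth.
- bot.job_done(): hands the job in, once; it reports no verdict.
Trained networks look in a picture, given as the dict that the camera call returned (one of the last four; its "shot" number tells which), for a name from the list of things; names that differ only in an ending like _2 or _b are one class to them, and where a whole thing is asked for, a point or a joint stands for the part that bears it (a point fixed in the world has none). Each returns a list of dicts, best first, with "score" (0 to 1); they miss things now and then, are a little off and sometimes report something else, mostly with a low value. They report only what shows in the picture. A call takes as long as a camera call. They do not tell look-alikes from the thing itself.
- viewer.outline_of(target, picture): "mask" (400x640 bool, what is visible of it) and "bbox" ([left, top, right, bottom] in pixels, round what is visible of it).
The state is a dict: "clock": time; "qpos": joint angles; "qd": joint speeds; "joint_efforts": joint torques, N m; "position": TCP position; "tool_rot": TCP orientation; "force": force on the tool from outside, world axes, zero at the start; "moment": the same for the moment, N m; "grip_width": finger opening in m.
Only numpy, scipy, OpenCV 4.12 (cv2) and the standard library are available. Lean on these libraries where they do the work, as an engineer would, in place of code of your own. Each camera call takes 0.05 s, during which the arm holds its last target.

## Working session

There is one attempt and no reset: what is moved stays moved. The work goes in short steps, Python scripts to look and compute and a shell command to move; the robot and the scene stay as the last step left them, time stands still between calls to the robot, and variables do not carry over. Pictures are saved under pics/ and viewed, and the job is handed in when it is done.

```bash
ls; mkdir -p pics; python3 - <<'E'
from workcell import bot, viewer
import cv2,numpy as np
for n in ("side","top"):
    p=viewer.grab_frame(n); cv2.imwrite(f"pics/{n}0.png",p["pixels"])
    print(n,{k:v for k,v in p.items() if k!="pixels"})
    for t in ["ramp","carrier_center","chock_center","stop","stop_handle","block"]:
        for d in viewer.outline_of(t,p)[:3]: print(t,round(d["score"],2),d["bbox"])
print(bot.observe())
E
```

```text
pics
side {'vertical_fov': 56.672396794166, 'cx': 318.71541402513145, 'cy': 198.45927484588168, 'rvec': array([ 0.41850465, -2.66272402,  1.33047591]), 'tvec': array([0.49225862, 0.14487222, 0.85095385]), 'shot': 1}
ramp 0.84 [181.7, 174.8, 337.4, 327.4]
carrier_center 0.55 [214.7, 207.3, 319.6, 252.1]
chock_center 0.6 [353.0, 139.9, 366.3, 166.5]
stop 0.49 [290.5, 178.0, 302.4, 197.0]
stop 0.47 [252.1, 317.4, 300.5, 399.9]
stop_handle 0.82 [290.6, 173.6, 303.1, 198.5]
block 0.87 [313.6, 142.5, 336.3, 162.9]
top {'vertical_fov': 48.27638302009735, 'cx': 312.26148273541224, 'cy': 202.71925147800476, 'rvec': array([ 2.17790881, -2.15138568,  0.14460622]), 'tvec': array([0.00859869, 0.5166293 , 1.10895445]), 'shot': 2}
ramp 0.65 [179.3, 130.2, 344.8, 231.6]
carrier_center 0.94 [224.4, 127.7, 257.7, 218.1]
chock_center 0.9 [427.2, 207.7, 458.4, 235.3]
chock_center 0.8 [387.0, 211.8, 421.0, 231.3]
chock_center 0.19 [435.0, 273.2, 464.2, 300.7]
stop 0.67 [254.4, 138.6, 346.5, 215.2]
stop 0.48 [373.9, 252.8, 396.2, 267.4]
stop_handle 0.53 [254.0, 135.4, 345.3, 213.9]
block 0.73 [426.8, 165.7, 450.8, 185.8]
block 0.53 [165.3, 270.9, 206.0, 304.6]
{'clock': 0.7, 'qpos': array([-1.35520151,  0.52139188, -0.03630103,  1.59950029,  0.02122094,
        1.02112227, -0.11277944]), 'qd': array([ 0.00110235, -0.00162035, -0.00036202, -0.00057247, -0.00063192,
        0.0008655 ,  0.00016747]), 'joint_efforts': array([ 3.19372273e-03, -9.26676393e+01,  1.98083505e+00, -3.70219588e+01,
        1.82850013e-02,  2.04010983e-03, -3.56021849e-05]), 'position': array([0.17622536, 0.5996263 , 0.23129573]), 'tool_rot': array([-3.14155763e+00,  2.01707598e-05,  2.85578732e+00]), 'force': array([ 0.12732768, -0.46024093, -0.91035313]), 'moment': array([-0.00670019, -0.02671987,  0.0537835 ]), 'grip_width': 0.0855265404718961}
```

View pictures.

View pics/side0.png

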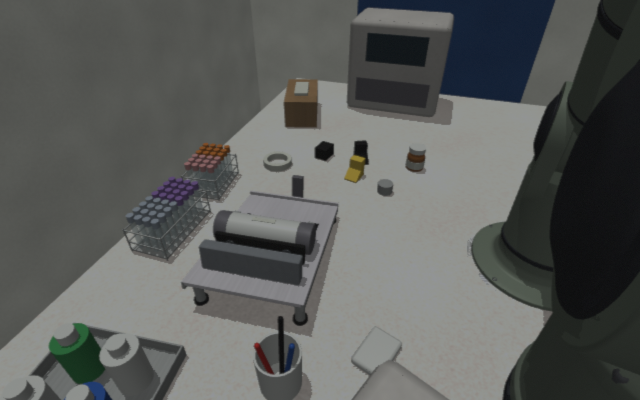

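View pics/top0.png

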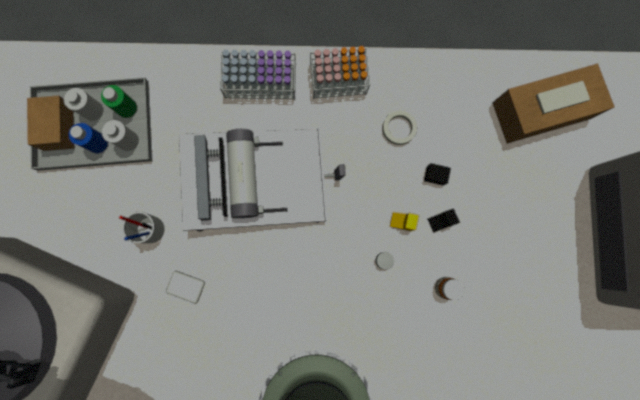

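```bash
python3 - <<'E'
import cv2
a=cv2.imread("pics/top0.png"); cv2.imwrite("pics/topcrop.png",cv2.resize(a[120:320,170:490],(800,500),interpolation=cv2.INTER_CUBIC))
a=cv2.imread("pics/side0.png"); cv2.imwrite("pics/sidecrop.png",cv2.resize(a[120:340,170:460],(790,599),interpolation=cv2.INTER_CUBIC))
E
```

```text
(no output)
```

View pics/topcrop.png

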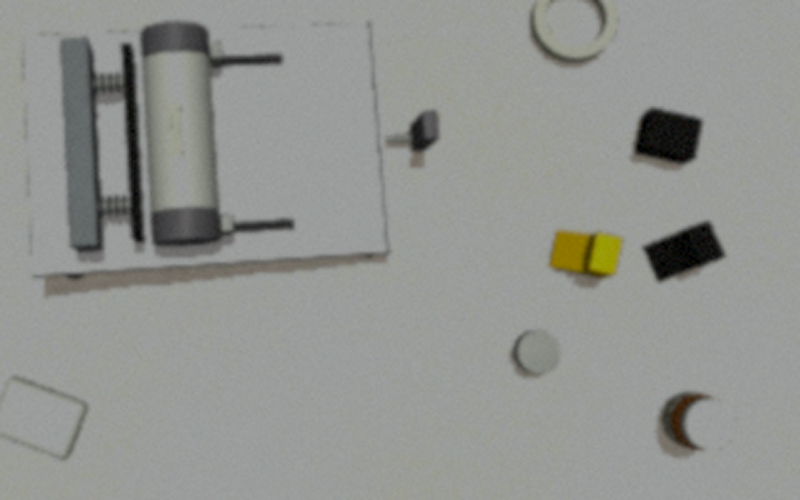

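View pics/sidecrop.png

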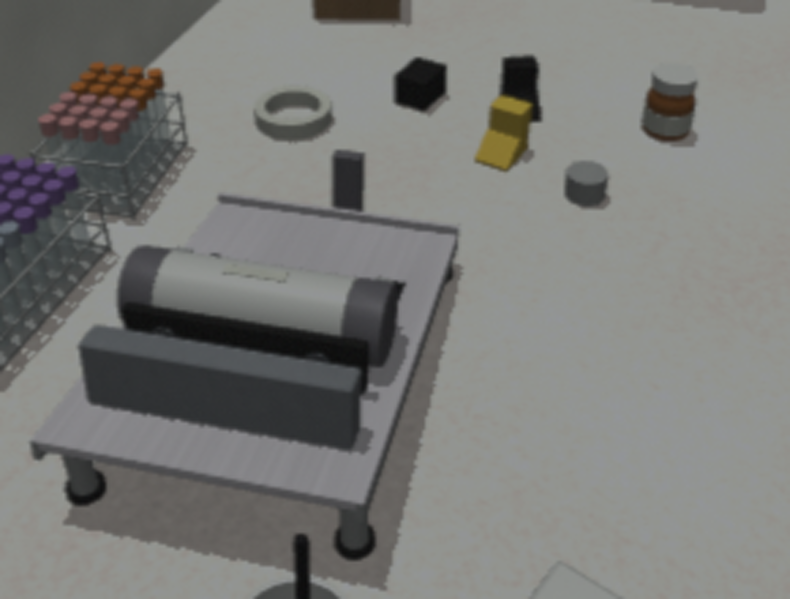

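```bash
python3 - <<'E'
import cv2,numpy as np
a=cv2.imread("pics/top0.png")[195:250,410:480]; a=np.clip((a.astype(float)/255)**0.5*255*1.3,0,255).astype(np.uint8)
A=cv2.resize(a,None,fx=8,fy=8,interpolation=cv2.INTER_CUBIC)
b=cv2.imread("pics/side0.png")[125:190,335:395]; b=np.clip((b.astype(float)/255)**0.5*255*1.3,0,255).astype(np.uint8)
B=cv2.resize(b,(400,440),interpolation=cv2.INTER_CUBIC)
cv2.imwrite("pics/cc.png",np.hstack([A[:, :400*1],B])[:600,:800]) ; cv2.imwrite("pics/ccA.png",A)
E
```

```text
(no output)
```

View pics/ccA.png

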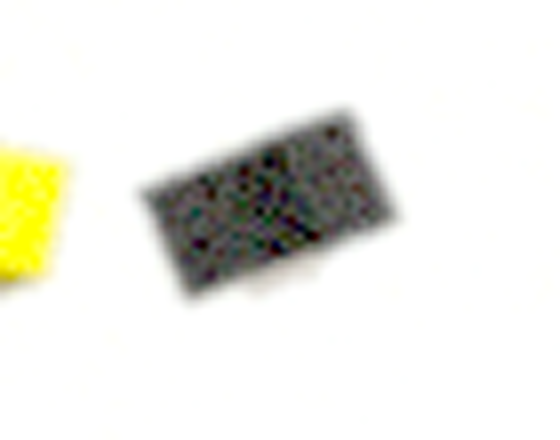

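View pics/cc.png

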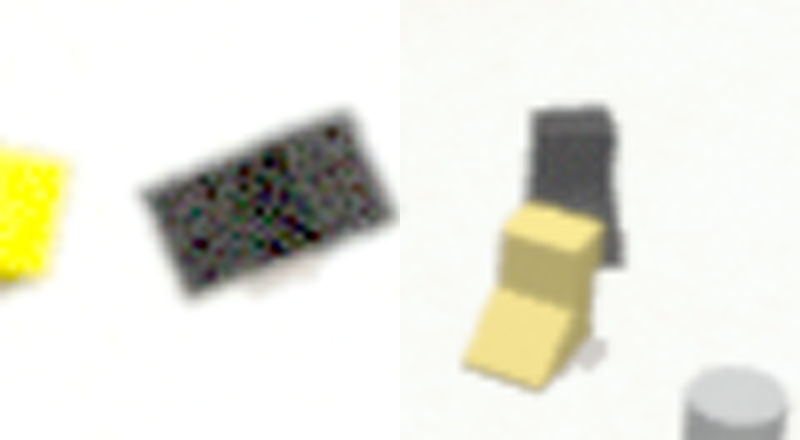

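```bash
cat > h.py <<'E'
import numpy as np,cv2
from scipy.optimize import least_squares,minimize
C={"side":dict(f=200/np.tan(np.radians(56.672396794166/2)),c=(318.71541402513145,198.45927484588168),r=np.array([0.41850465,-2.66272402,1.33047591]),t=np.array([0.49225862,0.14487222,0.85095385])),
"top":dict(f=200/np.tan(np.radians(48.27638302009735/2)),c=(312.26148273541224,202.71925147800476),r=np.array([2.17790881,-2.15138568,0.14460622]),t=np.array([0.00859869,0.5166293,1.10895445]))}
def proj(n,P):
    c=C[n];K=np.array([[c["f"],0,c["c"][0]],[0,c["f"],c["c"][1]],[0,0,1.]])
    return cv2.projectPoints(np.asarray(P,float).reshape(-1,1,3),c["r"],c["t"],K,None)[0][:,0]
def tr(p,P):  # p=x,y,yaw
    P=np.asarray(P,float).reshape(-1,3);c,s=np.cos(p[2]),np.sin(p[2])
    return P@np.array([[c,s,0],[-s,c,0],[0,0,1]])+[p[0],p[1],0]
def tri(a,b): # side pixel, top pixel
    f=lambda X:np.r_[proj("side",[X])[0]-a,proj("top",[X])[0]-b]
    r=least_squares(f,[0.6,0,0.05]);return r.x,r.fun
E
python3 - <<'E'
from h import *
R=[[.12,-.155,.044],[-.12,-.155,.044],[-.12,.2,.0796],[.12,.2,.0796]]
T=np.array([[370,22],[389,252],[33,275],[25,33]])/2.5+[170,120]
S=np.array([[222,197],[457,230],[362,510],[33,443]])/2.724+[170,120]
f=lambda p:np.r_[(proj("top",tr(p,R))-T).ravel(),(proj("side",tr(p,R))-S).ravel()]
r=least_squares(f,[.6,.1,0]); print("ramp",r.x,r.fun.round(1)); rp=r.x
for n in("top","side"): print(n,"carrier caps proj",proj(n,tr(rp,[[.105,.0459,.055+.0056+.033],[-.105,.0459,.0936]])).round(1))
# chock
import cv2
msk={}
for n,box in(("top",(415,195,475,245)),("side",(340,130,380,180))):
    a=cv2.imread(f"pics/{n}0.png").astype(int); m=np.zeros((400,640),np.uint8)
    x0,y0,x1,y1=box; m[y0:y1,x0:x1]=(a[y0:y1,x0:x1].max(2)<70); msk[n]=m
    ys,xs=np.nonzero(m);print(n,m.sum(),xs.min(),xs.max(),ys.min(),ys.max())
bk=[[sx*.02,sy*.014,z] for sx in(1,-1) for sy in(1,-1) for z in(0,.058)]
wd=[[sx*.02,y,z] for sx in(1,-1) for y,z in((.014,0),(.014,.028),(.044,0),(.044,.0047))]
a=cv2.imread("pics/side0.png").astype(int); yel=((a[:,:,2]-a[:,:,0])>30).astype(np.uint8)
yel=cv2.dilate(yel,np.ones((3,3)))
def cost(p):
    e=0
    for n in("top","side"):
        im=np.zeros((1600,2560),np.uint8)
        for M in(bk,wd):
            q=proj(n,tr(p,M));cv2.fillConvexPoly(im,cv2.convexHull(np.round(q*4+1.5).astype(np.int32)),1)
        im=cv2.resize(im.astype(np.float32),(640,400),interpolation=cv2.INTER_AREA)
        d=abs(im-msk[n]); 
        if n=="side": d=d*(yel==0)
        e+=d.sum()
    return e
import itertools
X,_=tri([360,153],[443,220]);print("tri",X)
for y0 in np.radians(np.arange(0,360,30)):
    r=minimize(cost,[X[0],X[1],y0],method="Nelder-Mead",options=dict(initial_simplex=[[X[0],X[1],y0],[X[0]+.02,X[1],y0],[X[0],X[1]+.02,y0],[X[0],X[1],y0+.4]]))
    print(np.degrees(y0).round(),r.x.round(4),np.degrees(r.x[2]).round(1),round(r.fun,1))
# handle
print("handle",tri([297,186],[341,172]))
E
```

```text
ramp [0.57518252 0.14359037 0.08434232] [ 1.3 -0.3  0.8  0.4 -2.5  0.5 -2.9  0.8 -0.3 -2.1  1.4 -1.8  0.6 -1.4
 -1.9 -0.8]
top carrier caps proj [[238.7 134.2]
 [243.3 219.3]]
side carrier caps proj [[221.5 225. ]
 [315.4 240.1]]
top 414 428 458 209 231
side 230 354 367 141 173
tri [ 0.47821666 -0.32145979  0.02372976]
0.0 [ 0.4816 -0.3323  0.3411] 19.5 100.5
30.0 [ 0.4814 -0.3327  0.3325] 19.0 101.6
60.0 [ 0.481  -0.3323  0.3395] 19.4 100.9
90.0 [ 0.4848 -0.3203  1.596 ] 91.4 284.6
120.0 [ 0.4767 -0.3173  3.4605] 198.3 145.9
150.0 [ 0.4766 -0.3181  3.4615] 198.3 142.9
180.0 [ 0.477  -0.3187  3.4572] 198.1 144.7
210.0 [ 0.4765 -0.3174  3.4638] 198.5 142.4
240.0 [ 0.477  -0.3183  3.4407] 197.1 144.3
270.0 [ 0.4735 -0.3224  5.1133] 293.0 295.4
300.0 [ 0.4812 -0.332   6.632 ] 380.0 97.5
330.0 [ 0.4816 -0.3322  6.6257] 379.6 101.4
handle (array([ 0.59601778, -0.05693475,  0.04433451]), array([ 0.55062803,  0.09209106, -0.12559749, -0.50633088]))
```

```bash
cat > ov.py <<'E'
from h import *
bk=[[sx*.02,sy*.014,z] for sx in(1,-1) for sy in(1,-1) for z in(0,.058)]
wd=[[sx*.02,y,z] for sx in(1,-1) for y,z in((.014,0),(.014,.028),(.044,0),(.044,.0047))]
def ov(n,src,rp,cp,out,box,k,hd=None):
    a=cv2.imread(src);x0,y0,x1,y1=box
    a=np.clip((a/255.)**.6*255,0,255).astype(np.uint8)
    A=cv2.resize(a[y0:y1,x0:x1],None,fx=k,fy=k,interpolation=cv2.INTER_CUBIC)
    def pl(P,col,T=rp,cl=True):
        q=((proj(n,tr(T,P))-[x0,y0]+.5)*k);cv2.polylines(A,[np.round(q*8).astype(np.int32)],cl,col,1,cv2.LINE_AA,3)
    z=lambda y:.055+.1228*y
    if rp is not None:
        pl([[s*.12,y,z(y)] for s,y in((1,-.155),(-1,-.155),(-1,.2),(1,.2))],(0,0,255))
        pl([[.12,-.155,.044],[-.12,-.155,.044]],(255,0,255))
        t=np.linspace(0,6.28,30)
        for s in(1,-1): pl([[s*.105,.0459+.033*np.cos(u),.055+.0056+.0333+.033*np.sin(u)] for u in t],(0,255,0))
        for s in(1,-1): pl([[s*.085,.0129,z(.013)],[s*.085,.007,z(.013)+.046]],(255,0,0))
    if cp is not None:
        pl([[s*.02,y,.058] for s,y in((1,.014),(-1,.014),(-1,-.014),(1,-.014))],(0,0,255),cp)
        pl([[.02,.044,0],[.02,.044,.0047],[.02,.014,.028],[-.02,.014,.028],[-.02,.044,.0047],[-.02,.044,0]],(0,255,0),cp)
        pl([[s*.02,y,0] for s,y in((1,.044),(-1,.044),(-1,-.014),(1,-.014))],(255,0,0),cp)
    cv2.imwrite(out,A)
E
python3 - <<'E'
from ov import *
rp=[.5752,.1436,.0843]
ov("top","pics/top0.png",rp,None,"pics/o1.png",(165,110,365,250),4)
ov("side","pics/side0.png",rp,None,"pics/o2.png",(170,165,350,335),3.5)
cp=[.4814,-.3323,.34]
ov("top","pics/top0.png",None,cp,"pics/o3.png",(415,195,475,245),8)
ov("side","pics/side0.png",None,cp,"pics/o4.png",(335,130,385,185),8)
E
```

```text
(no output)
```

View pics/o1.png

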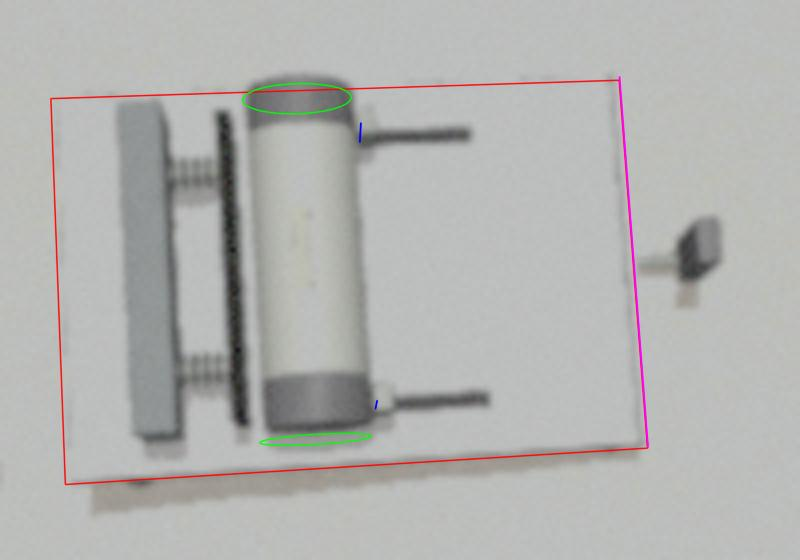

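View pics/o2.png

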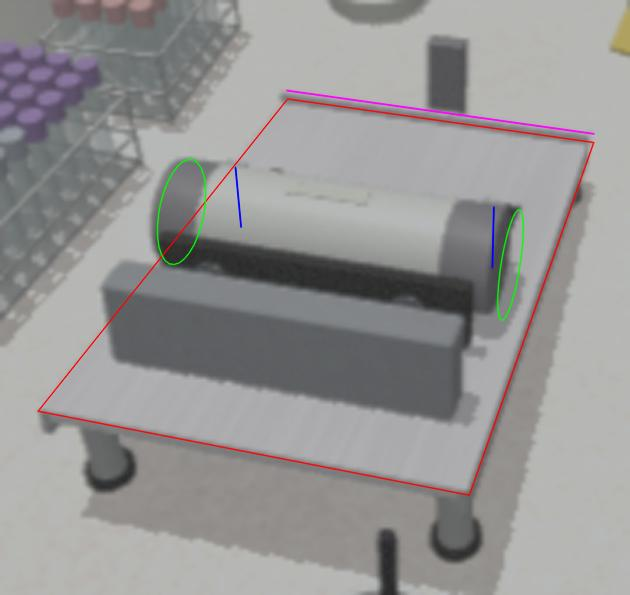

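View pics/o3.png

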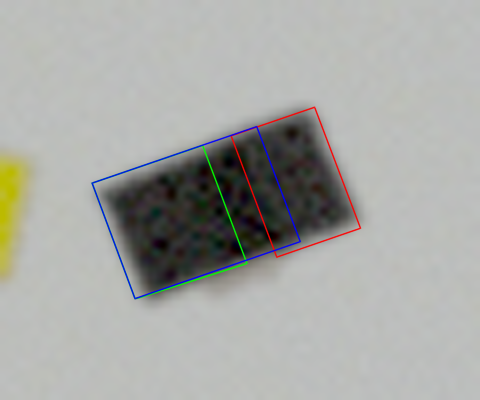

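View pics/o4.png

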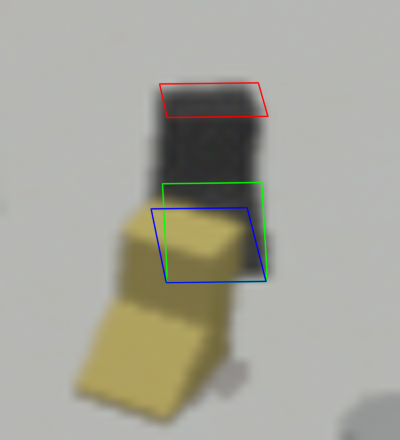

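```bash
python3 - <<'E'
import cv2,numpy as np
a=cv2.imread("pics/top0.png")[110:250,165:365].astype(float).mean(2)
a=np.clip((a-120)*3.2,0,255).astype(np.uint8)
print(cv2.imread("pics/top0.png")[200,150:200].mean(1).round())
A=cv2.resize(a,None,fx=4,fy=4,interpolation=cv2.INTER_CUBIC)
cv2.imwrite("pics/e1.png",A)
a=cv2.imread("pics/side0.png")[165:335,170:350]
A=cv2.resize(a,None,fx=3.5,fy=3.5,interpolation=cv2.INTER_CUBIC)
cv2.imwrite("pics/e2.png",A)
E
```

```text
[154. 155. 154. 153. 153. 156. 153. 157. 155. 153. 155. 154. 156. 155.
 156. 154. 158. 156. 155. 156. 154. 157. 157. 155. 156. 157. 153. 153.
 158. 152. 153. 152. 154. 159. 157. 159. 159. 157. 155. 156. 155. 155.
 157. 155. 158. 152. 139. 112. 105. 102.]
```

View pics/e1.png

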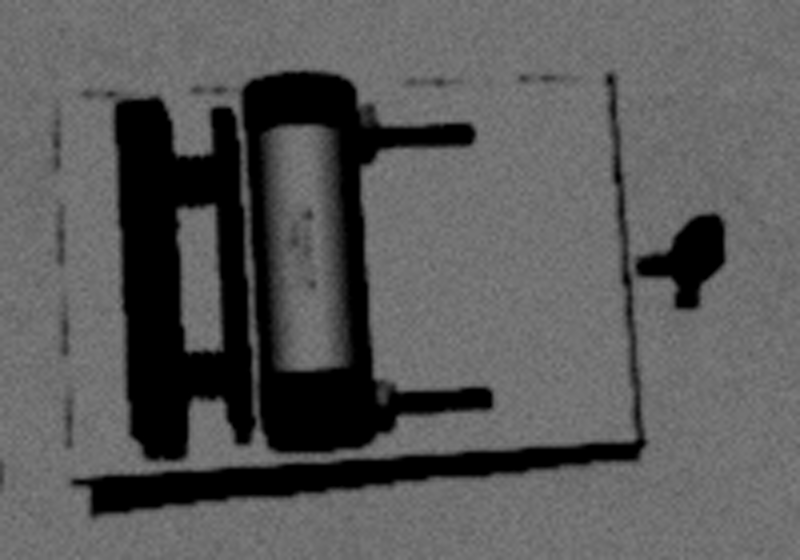

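View pics/e2.png

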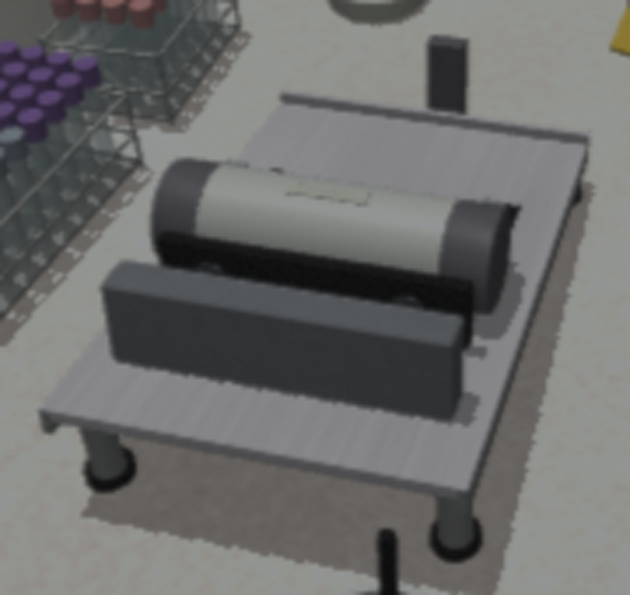

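```bash
python3 - <<'E'
import cv2,numpy as np
a=cv2.imread("pics/top0.png").astype(float).mean(2)
g=cv2.GaussianBlur(a,(5,5),1)
xs=[];ys=[]
for x in list(range(5,215,15))+list(range(375,590,15)):
    d=g[30:60,x][1:]-g[30:60,x][:-1]; i=int(d.argmax()); 
    w=np.clip(d[max(0,i-2):i+3],0,None); ys.append(30.5+(w*np.arange(max(0,i-2),max(0,i-2)+len(w))).sum()/w.sum()); xs.append(x)
xs=np.array(xs);ys=np.array(ys)
c=np.polyfit(xs,ys,2);print(c, np.c_[xs,ys.round(1),(ys-np.polyval(np.polyfit(xs,ys,1),xs)).round(2)])
E
```

```text
[8.71408993e-07 1.72478882e-02 4.02213379e+01] [[ 5.00e+00  4.04e+01  1.00e-01]
 [ 2.00e+01  4.05e+01 -3.00e-02]
 [ 3.50e+01  4.08e+01 -5.00e-02]
 [ 5.00e+01  4.12e+01  1.70e-01]
 [ 6.50e+01  4.14e+01  7.00e-02]
 [ 8.00e+01  4.15e+01 -1.10e-01]
 [ 9.50e+01  4.17e+01 -1.20e-01]
 [ 1.10e+02  4.23e+01  1.20e-01]
 [ 1.25e+02  4.24e+01 -2.00e-02]
 [ 1.40e+02  4.26e+01 -9.00e-02]
 [ 1.55e+02  4.28e+01 -1.70e-01]
 [ 1.70e+02  4.33e+01  1.30e-01]
 [ 1.85e+02  4.35e+01  4.00e-02]
 [ 2.00e+02  4.37e+01 -4.00e-02]
 [ 3.75e+02  4.68e+01 -9.00e-02]
 [ 3.90e+02  4.73e+01  1.70e-01]
 [ 4.05e+02  4.74e+01  1.00e-02]
 [ 4.20e+02  4.75e+01 -1.30e-01]
 [ 4.35e+02  4.78e+01 -1.30e-01]
 [ 4.50e+02  4.83e+01  9.00e-02]
 [ 4.65e+02  4.84e+01 -3.00e-02]
 [ 4.80e+02  4.86e+01 -8.00e-02]
 [ 4.95e+02  4.89e+01 -1.10e-01]
 [ 5.10e+02  4.94e+01  1.50e-01]
 [ 5.25e+02  4.95e+01 -5.00e-02]
 [ 5.40e+02  4.97e+01 -3.00e-02]
 [ 5.55e+02  5.02e+01  2.00e-01]
 [ 5.70e+02  5.04e+01  1.00e-01]
 [ 5.85e+02  5.05e+01 -8.00e-02]]
```

```bash
python3 - <<'E'
from ov import *
up=lambda P,k,o:(np.array(P,float)+.5)/k-.5+np.array(o)
T=up([[612,76],[640,446],[70,482],[55,94]],4,[165,110])
S=up([[283,96],[587,138],[465,491],[42,412]],3.5,[170,165])
sl=up([[423,134],[443,400]],4,[165,110])
z=lambda y:.055+.1228*y
def f(p):
    lo,hi=p[3],p[4]
    R=[[.12,lo,z(lo)+.008],[-.12,lo,z(lo)+.008],[-.12,hi,z(hi)],[.12,hi,z(hi)]]
    q=proj("top",tr(p,[[.085,p[5],z(p[5])],[-.085,p[5],z(p[5])]]))-sl
    return np.r_[(proj("top",tr(p,R))-T).ravel(),(proj("side",tr(p,R))-S).ravel(),q.ravel()]
r=least_squares(f,[.575,.14,.08,-.155,.2,-.03]);print(r.x.round(4),r.fun.round(2).reshape(-1,2))
# carrier cap ends: bounds from top mask & side
rp=r.x[:3]
ov("top","pics/top0.png",rp,None,"pics/o1.png",(165,110,365,250),4)
ov("side","pics/side0.png",rp,None,"pics/o2.png",(170,165,350,335),3.5)
E
```

```text
[ 0.5749  0.1702  0.0855 -0.1774  0.1705 -0.0548] [[-0.08 -0.47]
 [ 0.1  -0.61]
 [ 0.3  -0.34]
 [ 0.27  0.57]
 [-0.5  -0.22]
 [ 0.63  0.2 ]
 [ 0.54  0.55]
 [-1.02 -0.55]
 [ 0.4   0.81]
 [-0.34  0.34]]
```

View pics/o1.png

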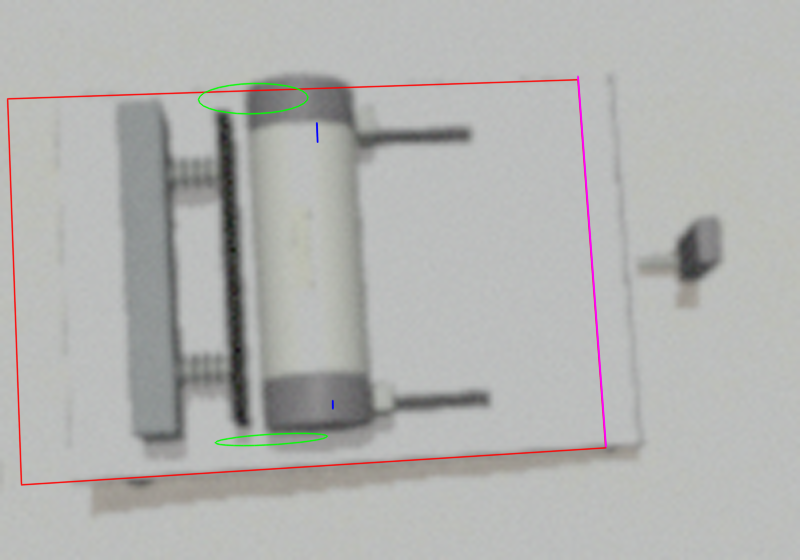

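View pics/o2.png

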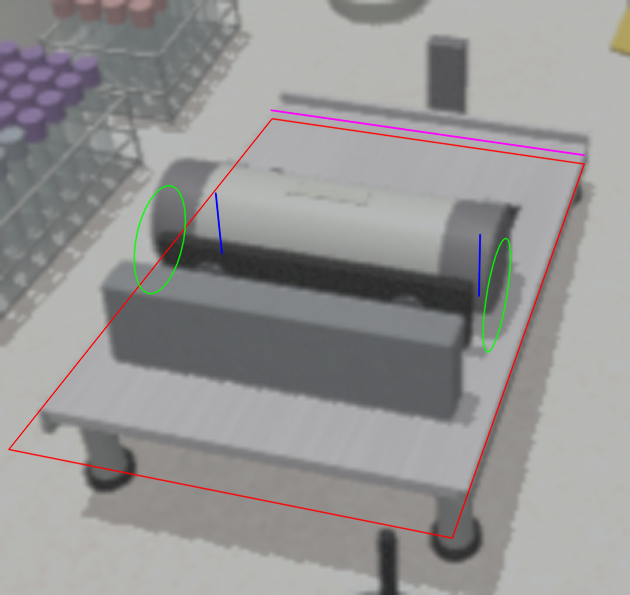

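```bash
cat > go.py <<'E'
# usage: go.py x y z yaw_deg [tilt_deg about ramp x]  -> tool-frame delta from measured pose
import sys,numpy as np
from scipy.spatial.transform import Rotation as R
from workcell import bot
s=bot.observe(); R0=R.from_euler("xyz",s["tool_rot"]); p=s["position"]
x,y,z,yaw=map(float,sys.argv[1:5]); tilt=float(sys.argv[5]) if len(sys.argv)>5 else 0
Rt=R.from_euler("z",yaw,degrees=True)*R.from_euler("x",180,degrees=True)
if tilt: # about the jaw axis (tool y) direction = world yaw-90
    a=np.radians(yaw-90); Rt=R.from_rotvec(np.radians(tilt)*np.array([np.cos(a),np.sin(a),0]))*Rt
d=R0.inv().apply(np.array([x,y,z])-p)*1000; r=(R0.inv()*Rt).as_rotvec(degrees=True)
print("t",s["clock"],"pos",p.round(4),"rot",np.degrees(s["tool_rot"]).round(2),"F",s["force"].round(2),"w",round(s["grip_width"],4),"q",s["qpos"].round(2))
print("t",d.round(1),"r",r.round(2))
E
python3 go.py .45 .28 .25 130; python3 go.py .48 -.1 .25 110
```

```text
t 0.7 pos [0.1762 0.5996 0.2313] rot [-180.      0.    163.62] F [ 0.13 -0.46 -0.91] w 0.0855 q [-1.36  0.52 -0.04  1.6   0.02  1.02 -0.11]
t [-352.8 -229.5  -18.7] r [-0.    0.   33.62]
t 0.7 pos [0.1762 0.5996 0.2313] rot [-180.      0.    163.62] F [ 0.13 -0.46 -0.91] w 0.0855 q [-1.36  0.52 -0.04  1.6   0.02  1.02 -0.11]
t [-488.7 -585.6  -18.7] r [-0.    0.   53.62]
```

Candidates for the chock in the top image:
- Black wedge at (443,220).
- Yellow wedge at (404,221), the look-alike.
- Plain black block at (437,174).

I choose the black wedge. The crop shows a tall block with a sloping face towards +y.

```bash
python3 -m creep '[{"tx":-353,"ty":-230,"tz":-19,"rz":34},{"tx":-353,"ty":-230,"tz":-19,"rz":34},{"tx":-353,"ty":-230,"tz":-19,"rz":34},{"tx":-353,"ty":-230,"tz":-19,"rz":34},{"tx":-353,"ty":-230,"tz":-19,"rz":34},{"tx":-353,"ty":-230,"tz":-19,"rz":34},{"tx":-353,"ty":-230,"tz":-19,"rz":34},{"tx":-353,"ty":-230,"tz":-19,"rz":34}]'; python3 go.py .48 -.05 .2 109.5
```

```text
t 0.7 pos [0.1762 0.5996 0.2313] rot [-180.      0.    163.62] F [ 0.13 -0.46 -0.91] w 0.0855 q [-1.36  0.52 -0.04  1.6   0.02  1.02 -0.11]
t [-474.6 -537.6   31.3] r [-0.    0.   54.12]schema error: expected keys rx, ry, rz, tx, ty, tz, hand
```

```bash
python3 -m creep '[{"rx":0,"ry":0,"rz":34,"tx":-353,"ty":-230,"tz":-19,"hand":-1},{"rx":0,"ry":0,"rz":34,"tx":-353,"ty":-230,"tz":-19,"hand":-1},{"rx":0,"ry":0,"rz":34,"tx":-353,"ty":-230,"tz":-19,"hand":-1},{"rx":0,"ry":0,"rz":34,"tx":-353,"ty":-230,"tz":-19,"hand":-1},{"rx":0,"ry":0,"rz":34,"tx":-353,"ty":-230,"tz":-19,"hand":-1},{"rx":0,"ry":0,"rz":34,"tx":-353,"ty":-230,"tz":-19,"hand":-1},{"rx":0,"ry":0,"rz":34,"tx":-353,"ty":-230,"tz":-19,"hand":-1},{"rx":0,"ry":0,"rz":34,"tx":-353,"ty":-230,"tz":-19,"hand":-1}]'; python3 go.py .48 -.05 .2 109.5
```

```text
clock: 1.5
position: [0.437, 0.2943, 0.2497]
tool_rot: [3.141, -0.0, 2.263]
force: [0.0, 0.8, -0.3]
grip_width: 0.0852
t 1.5 pos [0.437  0.2943 0.2497] rot [ 1.7997e+02 -1.0000e-02  1.2963e+02] F [ 0.    0.81 -0.3 ] w 0.0852 q [-0.86  0.35  0.2   1.85 -0.08  0.95  0.07]
t [-292.6 -186.5   49.6] r [ 3.000e-02 -1.000e-02  2.013e+01]
```

```bash
python3 -m creep '[{"rx":0,"ry":0,"rz":20,"tx":-285,"ty":-180,"tz":50,"hand":-0.7},{"rx":0,"ry":0,"rz":20,"tx":-285,"ty":-180,"tz":50,"hand":-0.7},{"rx":0,"ry":0,"rz":20,"tx":-285,"ty":-180,"tz":50,"hand":-0.7},{"rx":0,"ry":0,"rz":20,"tx":-285,"ty":-180,"tz":50,"hand":-0.7},{"rx":0,"ry":0,"rz":20,"tx":-285,"ty":-180,"tz":50,"hand":-0.7},{"rx":0,"ry":0,"rz":20,"tx":-285,"ty":-180,"tz":50,"hand":-0.7},{"rx":0,"ry":0,"rz":20,"tx":-285,"ty":-180,"tz":50,"hand":-0.7},{"rx":0,"ry":0,"rz":20,"tx":-285,"ty":-180,"tz":50,"hand":-0.7}]'; python3 go.py .481 -.332 .13 109.5
```

```text
clock: 2.3
position: [0.4788, -0.0437, 0.199]
tool_rot: [-3.141, 0.002, 1.906]
force: [-0.6, 0.7, -0.2]
grip_width: 0.0727
t 2.3 pos [ 0.4788 -0.0437  0.199 ] rot [-1.7996e+02  9.0000e-02  1.0923e+02] F [-0.63  0.73 -0.18] w 0.0727 q [-0.33  0.36  0.37  2.02 -0.18  0.8   0.48]
t [-272.8  -92.8   69.5] r [-0.04  0.09 -0.27]
```

```bash
python3 -m creep '[{"rx":0,"ry":0,"rz":0,"tx":-271,"ty":-93,"tz":70,"hand":-0.7},{"rx":0,"ry":0,"rz":0,"tx":-271,"ty":-93,"tz":70,"hand":-0.7},{"rx":0,"ry":0,"rz":0,"tx":-271,"ty":-93,"tz":70,"hand":-0.7},{"rx":0,"ry":0,"rz":0,"tx":-271,"ty":-93,"tz":70,"hand":-0.7},{"rx":0,"ry":0,"rz":0,"tx":-271,"ty":-93,"tz":70,"hand":-0.7},{"rx":0,"ry":0,"rz":0,"tx":-271,"ty":-93,"tz":70,"hand":-0.7},{"rx":0,"ry":0,"rz":0,"tx":-271,"ty":-93,"tz":70,"hand":-0.7},{"rx":0,"ry":0,"rz":0,"tx":-271,"ty":-93,"tz":70,"hand":-0.7}]'; python3 go.py .481 -.332 .016 109.5
python3 - <<'E'
from workcell import bot, viewer
from h import *
s=bot.observe();p=s["position"]
for n,b in(("top",(390,180,490,260)),("side",(310,110,410,190))):
    q=viewer.grab_frame(n)["pixels"]; cv2.imwrite(f"pics/{n}1.png",q)
    x0,y0,x1,y1=b;A=cv2.resize(q[y0:y1,x0:x1],None,fx=6,fy=6,interpolation=cv2.INTER_CUBIC)
    for P,c in(((p),(0,0,255)),(np.r_[p[:2],0.03],(0,255,0))):
        u=(proj(n,[P])[0]-[x0,y0]+.5)*6;cv2.circle(A,tuple(int(v) for v in u),5,c,2)
    cv2.imwrite(f"pics/{n}1c.png",A)
E
```

```text
clock: 3.1
position: [0.482, -0.3254, 0.1289]
tool_rot: [-3.141, -0.001, 1.912]
force: [-0.1, 0.6, -0.2]
grip_width: 0.0726
t 3.1 pos [ 0.482  -0.3254  0.1289] rot [-1.7997e+02 -3.0000e-02  1.0952e+02] F [-0.09  0.62 -0.22] w 0.0726 q [ 0.26  0.61  0.33  1.82 -0.28  0.76  1.08]
t [ -5.9  -3.1 112.9] r [-0.03 -0.03  0.02]
```

View pics/top1c.png

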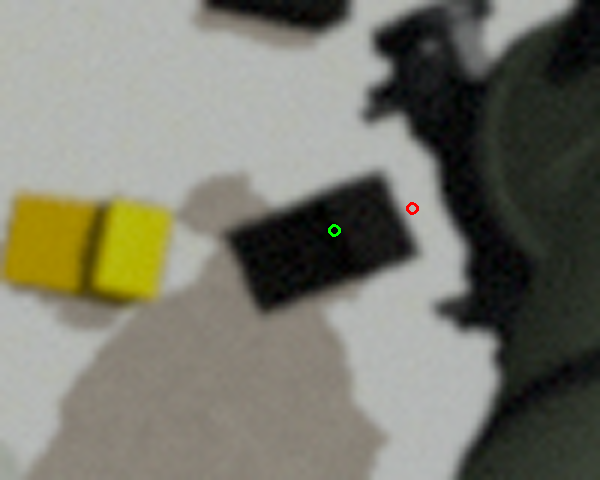

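View pics/side1c.png

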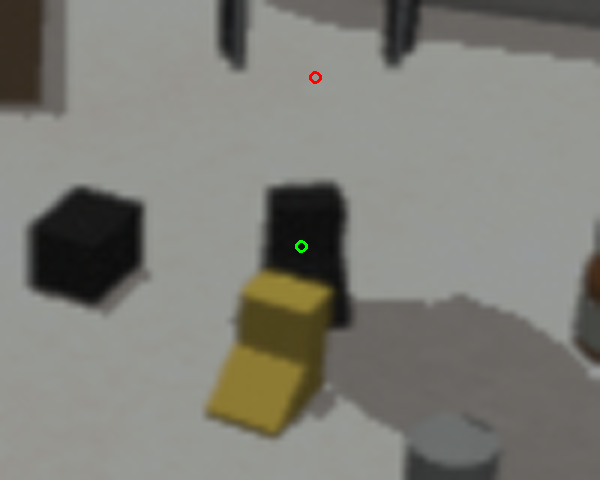

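```bash
python3 go.py .481 -.331 .016 109.5;python3 - <<'E'
from ov import *
for c,o in(([.4814,-.3323,.34],"a"),([.4790,-.329,.34],"b")):
  ov("top","pics/top1.png",None,c,f"pics/p{o}.png",(420,195,470,240),7)
a=np.hstack([cv2.imread("pics/pa.png"),cv2.imread("pics/pb.png")]);cv2.imwrite("pics/p.png",a)
E
```

```text
t 3.2 pos [ 0.4829 -0.3238  0.1294] rot [ 1.7998e+02 -3.0000e-02  1.0969e+02] F [-0.28 -0.01  0.59] w 0.0725 q [ 0.26  0.61  0.33  1.82 -0.28  0.76  1.08]
t [ -6.2  -4.2 113.4] r [ 0.02 -0.03  0.19]
```

View pics/p.png

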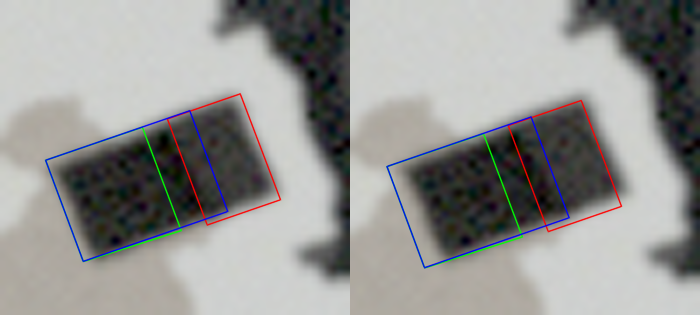

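```bash
python3 -m creep '[{"rx":0,"ry":0,"rz":0,"tx":-7,"ty":-4,"tz":40,"hand":-0.7},{"rx":0,"ry":0,"rz":0,"tx":-7,"ty":-4,"tz":70,"hand":-0.7},{"rx":0,"ry":0,"rz":0,"tx":-7,"ty":-4,"tz":95,"hand":-0.7},{"rx":0,"ry":0,"rz":0,"tx":-7,"ty":-4,"tz":113,"hand":-0.7},{"rx":0,"ry":0,"rz":0,"tx":-7,"ty":-4,"tz":113,"hand":-0.7},{"rx":0,"ry":0,"rz":0,"tx":-7,"ty":-4,"tz":113,"hand":-0.7}]' 30; python3 go.py .481 -.331 .016 109.5
python3 - <<'E'
from workcell import bot, viewer
from h import *
q=viewer.grab_frame("side")["pixels"];cv2.imwrite("pics/s2.png",cv2.resize(q[110:190,310:410],None,fx=6,fy=6,interpolation=cv2.INTER_CUBIC))
E
```

```text
clock: 3.8
position: [0.4816, -0.332, 0.0171]
tool_rot: [3.141, 0.0, 1.915]
force: [0.4, 0.3, -0.2]
grip_width: 0.0725
t 3.8 pos [ 0.4816 -0.332   0.0171] rot [179.98   0.   109.7 ] F [ 0.38  0.32 -0.17] w 0.0725 q [ 0.33  0.78  0.25  1.85 -0.34  0.55  1.15]
t [ 1.2 -0.2  1.1] r [0.02 0.   0.2 ]
```

View pics/s2.png

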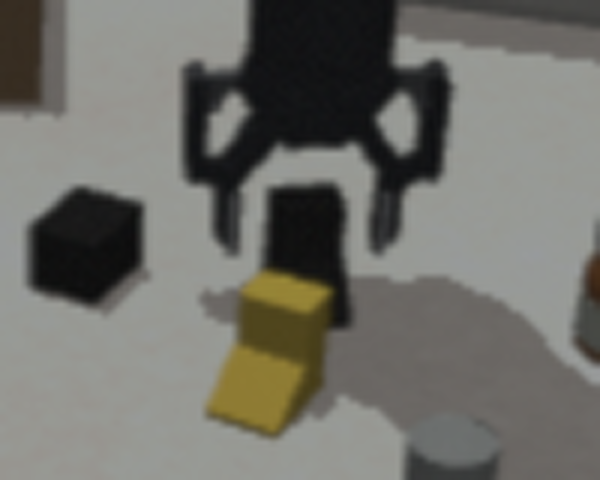

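The jaws straddle the chock, with the pads around (230,215) and (382,215) and the block between x 268 and 345. Next I close.

```bash
python3 -m creep '[{"rx":0,"ry":0,"rz":0,"tx":0,"ty":0,"tz":0,"hand":1},{"rx":0,"ry":0,"rz":0,"tx":0,"ty":0,"tz":0,"hand":1},{"rx":0,"ry":0,"rz":0,"tx":0,"ty":0,"tz":0,"hand":1},{"rx":0,"ry":0,"rz":0,"tx":0,"ty":0,"tz":0,"hand":1},{"rx":0,"ry":0,"rz":0,"tx":0,"ty":0,"tz":0,"hand":1},{"rx":0,"ry":0,"rz":0,"tx":0,"ty":0,"tz":0,"hand":1}]' 40
python3 go.py .481 -.331 .13 109.5
```

```text
clock: 4.45
position: [0.4816, -0.3329, 0.0174]
tool_rot: [3.14, 0.001, 1.913]
force: [-1.7, 1.8, 11.6]
grip_width: 0.0404
t 4.45 pos [ 0.4816 -0.3329  0.0174] rot [1.7994e+02 5.0000e-02 1.0963e+02] F [-1.68  1.77 11.63] w 0.0404 q [ 0.33  0.78  0.25  1.85 -0.34  0.55  1.15]
t [   1.9    0.2 -112.6] r [0.06 0.05 0.13]
```

```bash
python3 -m creep '[{"rx":0,"ry":0,"rz":0,"tx":0,"ty":0,"tz":-30,"hand":1},{"rx":0,"ry":0,"rz":0,"tx":0,"ty":0,"tz":-70,"hand":1},{"rx":0,"ry":0,"rz":0,"tx":0,"ty":0,"tz":-110,"hand":1},{"rx":0,"ry":0,"rz":0,"tx":0,"ty":0,"tz":-133,"hand":1},{"rx":0,"ry":0,"rz":0,"tx":0,"ty":0,"tz":-133,"hand":1},{"rx":0,"ry":0,"rz":0,"tx":0,"ty":0,"tz":-133,"hand":1}]' 
python3 go.py .579 .08 .15 94.9 7
```

```text
clock: 5.05
position: [0.4811, -0.3326, 0.1495]
tool_rot: [3.141, 0.0, 1.914]
force: [1.2, -0.6, -3.0]
grip_width: 0.0403
t 5.05 pos [ 0.4811 -0.3326  0.1495] rot [1.7996e+02 2.0000e-02 1.0964e+02] F [ 1.2  -0.62 -3.01] w 0.0403 q [ 0.26  0.59  0.35  1.8  -0.27  0.8   1.09]
t [355.7 230.8  -0.4] r [-0.86  6.98 14.72]
```

```bash
python3 -m creep '[{"rx":-0.9,"ry":7,"rz":14.7,"tx":356,"ty":231,"tz":0,"hand":1},{"rx":-0.9,"ry":7,"rz":14.7,"tx":356,"ty":231,"tz":0,"hand":1},{"rx":-0.9,"ry":7,"rz":14.7,"tx":356,"ty":231,"tz":0,"hand":1},{"rx":-0.9,"ry":7,"rz":14.7,"tx":356,"ty":231,"tz":0,"hand":1},{"rx":-0.9,"ry":7,"rz":14.7,"tx":356,"ty":231,"tz":0,"hand":1},{"rx":-0.9,"ry":7,"rz":14.7,"tx":356,"ty":231,"tz":0,"hand":1},{"rx":-0.9,"ry":7,"rz":14.7,"tx":356,"ty":231,"tz":0,"hand":1},{"rx":-0.9,"ry":7,"rz":14.7,"tx":356,"ty":231,"tz":0,"hand":1}]' 
python3 -m creep '[{"rx":0,"ry":0,"rz":0,"tx":0,"ty":0,"tz":0,"hand":1}]' 
python3 go.py .579 .098 .087 94.9 7
python3 - <<'E'
from workcell import bot, viewer
from h import *
for n in("top","side"):
    q=viewer.grab_frame(n)["pixels"]; cv2.imwrite(f"pics/{n}3.png",q)
E
```

```text
clock: 5.85
position: [0.5729, 0.0584, 0.1481]
tool_rot: [-3.14, -0.123, 1.656]
force: [0.9, -0.2, -1.4]
grip_width: 0.0404
clock: 5.95
position: [0.5733, 0.0642, 0.1477]
tool_rot: [-3.14, -0.126, 1.665]
force: [-0.2, -1.2, -1.2]
grip_width: 0.0397
t 5.95 pos [0.5733 0.0642 0.1477] rot [-179.89   -7.19   95.4 ] F [-0.23 -1.15 -1.21] w 0.0397 q [-0.37  0.58  0.33  1.82 -0.42  0.82  0.3 ]
t [25.3  9.  64.3] r [-0.17 -0.19  0.49]
```

View pics/side3.png

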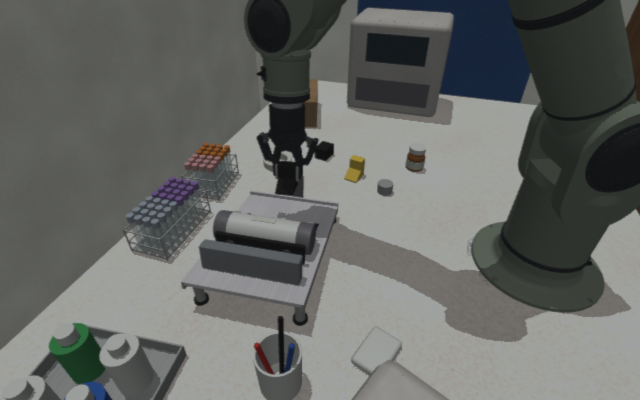

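View pics/top3.png

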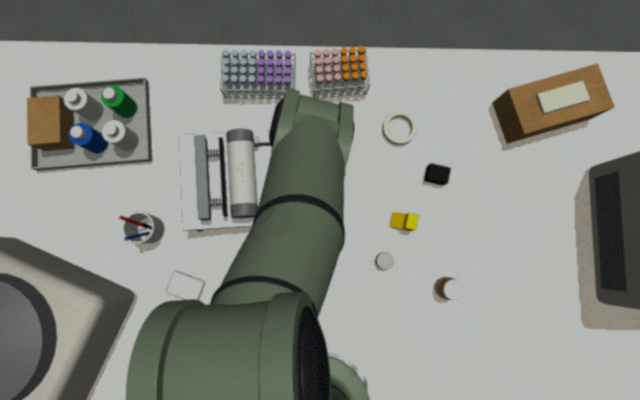

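```bash
python3 -m creep '[{"rx":0,"ry":0,"rz":0.5,"tx":25,"ty":9,"tz":20,"hand":1},{"rx":0,"ry":0,"rz":0.5,"tx":25,"ty":9,"tz":40,"hand":1},{"rx":0,"ry":0,"rz":0.5,"tx":25,"ty":9,"tz":55,"hand":1},{"rx":0,"ry":0,"rz":0.5,"tx":25,"ty":9,"tz":64,"hand":1},{"rx":0,"ry":0,"rz":0.5,"tx":25,"ty":9,"tz":64,"hand":1},{"rx":0,"ry":0,"rz":0.5,"tx":25,"ty":9,"tz":64,"hand":1}]' 
python3 go.py .579 .099 .067 94.9 7
python3 - <<'E'
from workcell import bot, viewer
from h import *
q=viewer.grab_frame("side")["pixels"]; cv2.imwrite("pics/s4.png",cv2.resize(q[140:300,180:350],None,fx=3.7,fy=3.7,interpolation=cv2.INTER_CUBIC))
for i in range(6):
    viewer.grab_frame("side");print(bot.observe()["force"].round(2),bot.observe()["position"].round(4))
E
```

```text
clock: 6.65
position: [0.5798, 0.0888, 0.0892]
tool_rot: [-3.141, -0.123, 1.646]
force: [0.4, 0.2, -1.0]
grip_width: 0.0401
t 6.65 pos [0.5798 0.0888 0.0892] rot [-179.94   -7.02   94.33] F [ 0.44  0.22 -0.97] w 0.0401 q [-0.39  0.67  0.29  1.83 -0.47  0.71  0.29]
t [ 7.5  0.  23.3] r [ 0.01 -0.02 -0.56]
[ 0.29  0.38 -0.85] [0.58   0.0892 0.0896]
[-0.41  0.05 -1.35] [0.58   0.0894 0.0896]
[-0.28  0.39 -1.  ] [0.58   0.0895 0.0896]
[ 0.29  0.03 -1.16] [0.5799 0.0896 0.0894]
[ 0.26  0.04 -1.75] [0.5798 0.0897 0.0893]
[ 0.47 -0.39 -0.81] [0.5798 0.0897 0.0893]
```

View pics/s4.png

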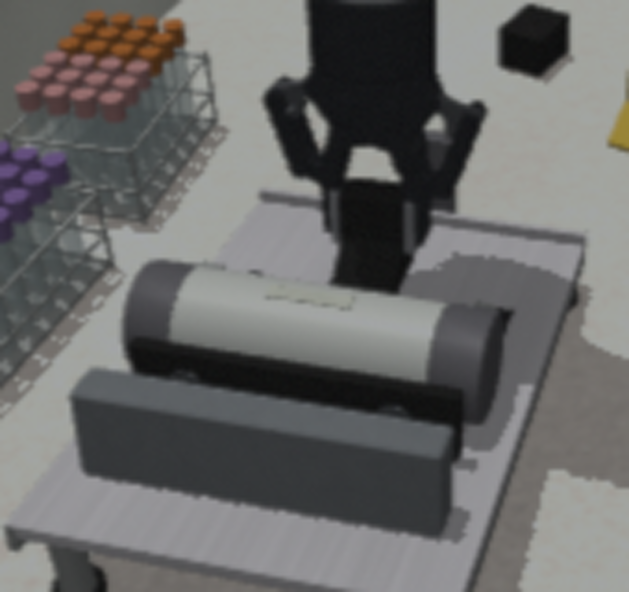

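```bash
python3 -m creep '[{"rx":0,"ry":0,"rz":0,"tx":0,"ty":0,"tz":8,"hand":1},{"rx":0,"ry":0,"rz":0,"tx":0,"ty":0,"tz":15,"hand":1},{"rx":0,"ry":0,"rz":0,"tx":0,"ty":0,"tz":20,"hand":1},{"rx":0,"ry":0,"rz":0,"tx":0,"ty":0,"tz":21,"hand":1},{"rx":0,"ry":0,"rz":0,"tx":0,"ty":0,"tz":21,"hand":1}]' 
cat > st.py <<'E'
from workcell import bot
from workcell import viewer
import numpy as np,sys
F=[];P=[]
for i in range(int(sys.argv[1]) if len(sys.argv)>1 else 4):
    viewer.grab_frame("side");s=bot.observe();F.append(s["force"]);P.append(s["position"])
F=np.mean(F,0);P=np.mean(P,0);a=np.radians(4.87)
u=np.array([-np.sin(a)*.9925,np.cos(a)*.9925,.1219]);n=np.array([np.sin(a)*.1219,-np.cos(a)*.1219,.9925])
print("t",round(s["clock"],2),"F",F.round(2),"pos",P.round(4),"Fslope %.2f Fnorm %.2f"%(F@u,F@n),"rampy %.4f"%((P-[.575,.144,0])@[-np.sin(a),np.cos(a),0]),"h %.4f"%((P[2]-.055)-.1228*((P-[.575,.144,0])@[-np.sin(a),np.cos(a),0])),"rot",np.degrees(s["tool_rot"]).round(2),"w",round(s["grip_width"],4))
E
python3 st.py
```

```text
clock: 7.5
position: [0.5792, 0.0922, 0.0677]
tool_rot: [-3.14, -0.123, 1.648]
force: [0.2, -0.6, -1.1]
grip_width: 0.0402
t 7.7 F [-0.46  0.03 -1.56] pos [0.5795 0.0922 0.0681] Fslope -0.12 Fnorm -1.56 rampy -0.0520 h 0.0195 rot [-179.95   -7.04   94.4 ] w 0.0401
```

```bash
python3 -m creep '[{"rx":0,"ry":0,"rz":0.4,"tx":0,"ty":0,"tz":1,"hand":1},{"rx":0,"ry":0,"rz":0.4,"tx":0,"ty":0,"tz":1.5,"hand":1},{"rx":0,"ry":0,"rz":0.4,"tx":0,"ty":0,"tz":1.5,"hand":1}]'; python3 st.py
```

```text
clock: 8.0
position: [0.5793, 0.0925, 0.0665]
tool_rot: [-3.14, -0.123, 1.641]
force: [0.2, -0.0, -0.2]
grip_width: 0.0404
t 8.2 F [ 0.12 -0.13 -1.45] pos [0.5794 0.0924 0.0665] Fslope -0.32 Fnorm -1.42 rampy -0.0518 h 0.0179 rot [-179.88   -7.04   94.  ] w 0.0399
```

```bash
python3 -m creep '[{"rx":0,"ry":0,"rz":0,"tx":0,"ty":0,"tz":0.5,"hand":1},{"rx":0,"ry":0,"rz":0,"tx":0,"ty":0,"tz":0.5,"hand":1}]'; python3 st.py
```

```text
clock: 8.4
position: [0.5794, 0.0925, 0.0665]
tool_rot: [-3.14, -0.123, 1.641]
force: [-3.1, -0.7, 7.6]
grip_width: 0.0402
t 8.6 F [-2.91 -0.65  7.72] pos [0.5794 0.0925 0.0665] Fslope 0.54 Fnorm 7.71 rampy -0.0517 h 0.0178 rot [-179.89   -7.05   93.99] w 0.0404
```

```bash
python3 -m creep '[{"rx":0,"ry":0,"rz":0,"tx":0,"ty":0,"tz":0.5,"hand":1},{"rx":0,"ry":0,"rz":0,"tx":0,"ty":0,"tz":0.5,"hand":1}]'; python3 st.py
```

```text
clock: 8.8
position: [0.5794, 0.0925, 0.0664]
tool_rot: [-3.14, -0.123, 1.641]
force: [-6.4, -1.7, 17.4]
grip_width: 0.0402
t 9.0 F [-5.9  -1.91 16.49] pos [0.5794 0.0925 0.0664] Fslope 0.61 Fnorm 16.53 rampy -0.0517 h 0.0178 rot [-179.9    -7.06   93.99] w 0.0403
```

```bash
python3 -m creep '[{"rx":0,"ry":0,"rz":-0.8,"tx":0,"ty":0,"tz":-0.9,"hand":1},{"rx":0,"ry":0,"rz":-0.8,"tx":0,"ty":0,"tz":-0.9,"hand":1}]'; python3 st.py
```

```text
clock: 9.2
position: [0.5794, 0.0924, 0.0666]
tool_rot: [3.142, -0.123, 1.655]
force: [-0.4, 0.3, -2.1]
grip_width: 0.04
t 9.4 F [-1.29 -0.58  3.41] pos [0.5794 0.0924 0.0665] Fslope -0.05 Fnorm 3.44 rampy -0.0517 h 0.0178 rot [-179.99   -7.04   94.79] w 0.04
```

```bash
python3 -m creep '[{"rx":0,"ry":0,"rz":0,"tx":3,"ty":0,"tz":-0.2,"hand":1},{"rx":0,"ry":0,"rz":0,"tx":7,"ty":0,"tz":-0.2,"hand":1},{"rx":0,"ry":0,"rz":0,"tx":12,"ty":0,"tz":-0.2,"hand":1},{"rx":0,"ry":0,"rz":0,"tx":16,"ty":0,"tz":-0.2,"hand":1},{"rx":0,"ry":0,"rz":0,"tx":20,"ty":0,"tz":-0.2,"hand":1},{"rx":0,"ry":0,"rz":0,"tx":24,"ty":0,"tz":-0.2,"hand":1},{"rx":0,"ry":0,"rz":0,"tx":24,"ty":0,"tz":-0.2,"hand":1}]'; python3 st.py
```

```text
clock: 10.1
position: [0.5773, 0.117, 0.0696]
tool_rot: [-3.141, -0.123, 1.655]
force: [-0.8, 0.3, -1.4]
grip_width: 0.0403
t 10.3 F [-0.05  0.01 -0.76] pos [0.5773 0.1161 0.0696] Fslope -0.08 Fnorm -0.75 rampy -0.0280 h 0.0180 rot [-179.98   -7.03   94.78] w 0.0402
```

```bash
python3 -m creep '[{"rx":0,"ry":0,"rz":0,"tx":2,"ty":0,"tz":0,"hand":1},{"rx":0,"ry":0,"rz":0,"tx":4,"ty":0,"tz":0,"hand":1},{"rx":0,"ry":0,"rz":0,"tx":6,"ty":0,"tz":0,"hand":1},{"rx":0,"ry":0,"rz":0,"tx":8,"ty":0,"tz":0,"hand":1},{"rx":0,"ry":0,"rz":0,"tx":10,"ty":0,"tz":0,"hand":1},{"rx":0,"ry":0,"rz":0,"tx":10,"ty":0,"tz":0,"hand":1}]'; python3 st.py
```

```text
clock: 10.9
position: [0.5765, 0.1264, 0.0708]
tool_rot: [-3.141, -0.123, 1.655]
force: [-0.0, -0.8, -1.3]
grip_width: 0.0404
t 11.1 F [ 0.28 -0.19 -1.08] pos [0.5765 0.126  0.0708] Fslope -0.35 Fnorm -1.04 rampy -0.0180 h 0.0180 rot [-179.99   -7.03   94.8 ] w 0.0399
```

```bash
python3 -m creep '[{"rx":0,"ry":0,"rz":0,"tx":1,"ty":0,"tz":0,"hand":1},{"rx":0,"ry":0,"rz":0,"tx":2,"ty":0,"tz":0,"hand":1},{"rx":0,"ry":0,"rz":0,"tx":3,"ty":0,"tz":0,"hand":1},{"rx":0,"ry":0,"rz":0,"tx":4,"ty":0,"tz":0,"hand":1}]'; python3 st.py
python3 - <<'E'
from workcell import bot, viewer
from h import *
q=viewer.grab_frame("side")["pixels"]; cv2.imwrite("pics/s5.png",cv2.resize(q[140:300,180:350],None,fx=3.7,fy=3.7,interpolation=cv2.INTER_CUBIC))
E
```

```text
clock: 11.5
position: [0.5762, 0.1298, 0.0713]
tool_rot: [-3.141, -0.122, 1.654]
force: [-0.1, -1.5, -0.7]
grip_width: 0.04
t 11.7 F [ 0.27 -1.07 -2.25] pos [0.5762 0.13   0.0713] Fslope -1.35 Fnorm -2.10 rampy -0.0140 h 0.0180 rot [-179.98   -7.04   94.81] w 0.0399
```

View pics/s5.png

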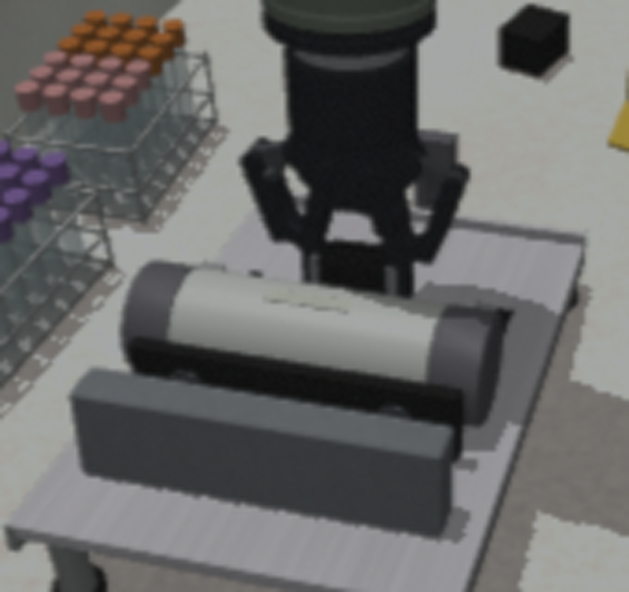

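```bash
python3 -m creep '[{"rx":0,"ry":0,"rz":0,"tx":1,"ty":0,"tz":0.1,"hand":1},{"rx":0,"ry":0,"rz":0,"tx":2,"ty":0,"tz":0.2,"hand":1},{"rx":0,"ry":0,"rz":0,"tx":3,"ty":0,"tz":0.2,"hand":1},{"rx":0,"ry":0,"rz":0,"tx":3,"ty":0,"tz":0.2,"hand":1}]'; python3 st.py 3
```

```text
clock: 12.15
position: [0.576, 0.1332, 0.0715]
tool_rot: [-3.141, -0.123, 1.655]
force: [0.4, -0.9, -0.0]
grip_width: 0.0403
t 12.3 F [ 0.04 -1.89 -0.42] pos [0.576  0.1332 0.0715] Fslope -1.92 Fnorm -0.19 rampy -0.0109 h 0.0179 rot [-179.99   -7.05   94.81] w 0.0402
```

Now I'm pushing and rolling the carrier at about 2 N. I continue in small steps.

```bash
python3 -m creep '[{"rx":0,"ry":0,"rz":0,"tx":1,"ty":0,"tz":0,"hand":1},{"rx":0,"ry":0,"rz":0,"tx":2,"ty":0,"tz":0,"hand":1},{"rx":0,"ry":0,"rz":0,"tx":2,"ty":0,"tz":0,"hand":1}]'; python3 st.py 3
```

```text
clock: 12.6
position: [0.5758, 0.135, 0.0718]
tool_rot: [-3.141, -0.123, 1.655]
force: [0.3, -2.8, -0.8]
grip_width: 0.0403
t 12.75 F [ 0.12 -2.8   0.91] pos [0.5758 0.135  0.0718] Fslope -2.67 Fnorm 1.25 rampy -0.0090 h 0.0179 rot [-179.99   -7.04   94.81] w 0.0404
```

```bash
python3 -m creep '[{"rx":0,"ry":0,"rz":0,"tx":1,"ty":0,"tz":0,"hand":1},{"rx":0,"ry":0,"rz":0,"tx":1,"ty":0,"tz":0,"hand":1}]'; python3 st.py 3
```

```text
clock: 12.95
position: [0.5757, 0.1359, 0.0719]
tool_rot: [-3.141, -0.123, 1.655]
force: [0.6, -4.0, 1.8]
grip_width: 0.0409
t 13.1 F [-0.22 -4.18  0.61] pos [0.5757 0.136  0.0719] Fslope -4.05 Fnorm 1.11 rampy -0.0081 h 0.0178 rot [-179.99   -7.04   94.8 ] w 0.04
```

```bash
python3 -m creep '[{"rx":0,"ry":0,"rz":0,"tx":1,"ty":0,"tz":0,"hand":1},{"rx":0,"ry":0,"rz":0,"tx":1,"ty":0,"tz":0,"hand":1}]'; python3 st.py 3
```

```text
clock: 13.3
position: [0.5756, 0.1368, 0.072]
tool_rot: [-3.141, -0.123, 1.655]
force: [0.1, -4.2, 1.3]
grip_width: 0.0402
t 13.45 F [-0.14 -4.45  2.13] pos [0.5757 0.1368 0.072 ] Fslope -4.13 Fnorm 2.65 rampy -0.0072 h 0.0179 rot [-179.99   -7.03   94.8 ] w 0.04
```

```bash
python3 -m creep '[{"rx":0,"ry":0,"rz":0,"tx":1,"ty":0,"tz":-0.1,"hand":1},{"rx":0,"ry":0,"rz":0,"tx":1,"ty":0,"tz":-0.1,"hand":1}]'; python3 st.py 3
```

```text
clock: 13.65
position: [0.5756, 0.1374, 0.0721]
tool_rot: [-3.141, -0.122, 1.654]
force: [0.8, -6.9, 1.2]
grip_width: 0.0398
t 13.8 F [-0.14 -6.78  0.37] pos [0.5756 0.1374 0.0721] Fslope -6.64 Fnorm 1.19 rampy -0.0066 h 0.0179 rot [-179.99   -7.01   94.78] w 0.0402
```

```bash
python3 -m creep '[{"rx":0,"ry":0,"rz":0,"tx":0.6,"ty":0,"tz":0,"hand":1},{"rx":0,"ry":0,"rz":0,"tx":0.6,"ty":0,"tz":0,"hand":1}]'; python3 st.py 4
```

```text
clock: 14.0
position: [0.5756, 0.1376, 0.0722]
tool_rot: [-3.141, -0.122, 1.654]
force: [0.3, -9.3, 1.4]
grip_width: 0.0404
t 14.2 F [ 0.85 -9.39  1.36] pos [0.5756 0.1376 0.0722] Fslope -9.20 Fnorm 2.50 rampy -0.0064 h 0.0180 rot [-179.98   -6.98   94.76] w 0.04
```

```bash
python3 -m creep '[{"rx":0,"ry":0,"rz":0,"tx":0.2,"ty":0,"tz":0,"hand":1},{"rx":0,"ry":0,"rz":0,"tx":0.2,"ty":0,"tz":0,"hand":1}]'; python3 st.py 4
```

```text
clock: 14.4
position: [0.5756, 0.1376, 0.0722]
tool_rot: [-3.141, -0.122, 1.654]
force: [0.4, -10.6, 1.0]
grip_width: 0.04
t 14.6 F [ 0.14 -9.97  1.81] pos [0.5756 0.1376 0.0722] Fslope -9.65 Fnorm 3.01 rampy -0.0064 h 0.0180 rot [-179.99   -6.97   94.76] w 0.0404
```

```bash
python3 -m creep '[{"rx":0,"ry":0,"rz":0,"tx":0,"ty":0,"tz":0,"hand":0},{"rx":0,"ry":0,"rz":0,"tx":0,"ty":0,"tz":0,"hand":-0.1},{"rx":0,"ry":0,"rz":0,"tx":0,"ty":0,"tz":0,"hand":-0.3},{"rx":0,"ry":0,"rz":0,"tx":0,"ty":0,"tz":0,"hand":-0.5},{"rx":0,"ry":0,"rz":0,"tx":0,"ty":0,"tz":0,"hand":-0.5},{"rx":0,"ry":0,"rz":0,"tx":0,"ty":0,"tz":0,"hand":-0.5},{"rx":0,"ry":0,"rz":0,"tx":0,"ty":0,"tz":0,"hand":-0.5}]'; python3 st.py 4
python3 - <<'E'
from workcell import bot, viewer
from h import *
q=viewer.grab_frame("side")["pixels"]; cv2.imwrite("pics/side6.png",q);cv2.imwrite("pics/s6.png",cv2.resize(q[140:300,180:350],None,fx=3.7,fy=3.7,interpolation=cv2.INTER_CUBIC))
E
```

```text
clock: 15.3
position: [0.5754, 0.1387, 0.0723]
tool_rot: [-3.141, -0.123, 1.655]
force: [0.7, -0.4, -0.0]
grip_width: 0.0639
t 15.5 F [-0.   -0.26 -0.08] pos [0.5755 0.1387 0.0723] Fslope -0.27 Fnorm -0.05 rampy -0.0053 h 0.0179 rot [-179.98   -7.04   94.8 ] w 0.064
```

View pics/s6.png

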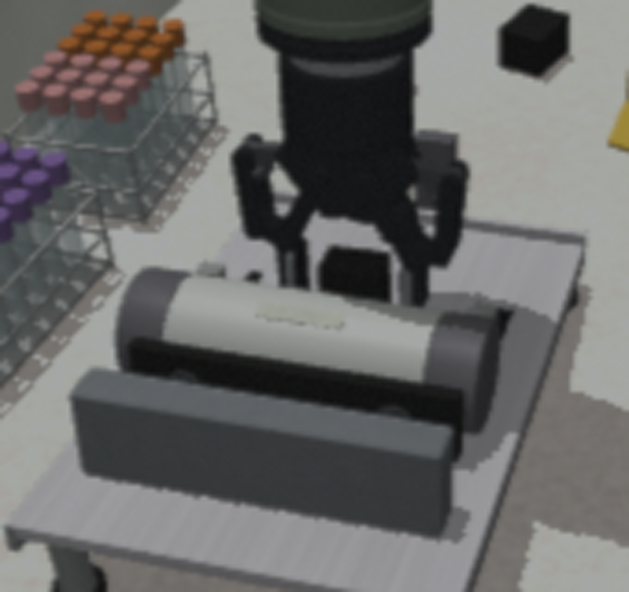

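```bash
python3 -m creep '[{"rx":0,"ry":0,"rz":0,"tx":0,"ty":0,"tz":-10,"hand":-0.5},{"rx":0,"ry":0,"rz":0,"tx":0,"ty":0,"tz":-30,"hand":-0.5},{"rx":0,"ry":0,"rz":0,"tx":0,"ty":0,"tz":-60,"hand":-0.5},{"rx":0,"ry":0,"rz":0,"tx":0,"ty":0,"tz":-90,"hand":-0.5},{"rx":0,"ry":0,"rz":0,"tx":-40,"ty":0,"tz":-90,"hand":-0.5},{"rx":0,"ry":0,"rz":0,"tx":-90,"ty":0,"tz":-90,"hand":-0.5},{"rx":0,"ry":0,"rz":0,"tx":-140,"ty":0,"tz":-90,"hand":-0.5},{"rx":0,"ry":0,"rz":0,"tx":-190,"ty":0,"tz":-90,"hand":-0.5}]'; python3 go.py .596 -.057 .10 94.9 7
python3 - <<'E'
from workcell import bot, viewer
from h import *
for n in("top","side"):
    q=viewer.grab_frame(n)["pixels"]; cv2.imwrite(f"pics/{n}7.png",q)
    if n=="side": cv2.imwrite("pics/s7.png",cv2.resize(q[140:300,180:350],None,fx=3.7,fy=3.7,interpolation=cv2.INTER_CUBIC))
E
```

```text
clock: 16.35
position: [0.5922, -0.0621, 0.1391]
tool_rot: [3.141, -0.123, 1.655]
force: [0.7, 0.0, 0.2]
grip_width: 0.0639
t 16.35 pos [ 0.5922 -0.0621  0.1391] rot [179.97  -7.04  94.83] F [0.65 0.02 0.16] w 0.0639 q [-0.16  0.63  0.34  1.75 -0.43  0.86  0.5 ]
t [-0.1  4.1 39.4] r [ 0.04 -0.04 -0.07]
```

View pics/top7.png

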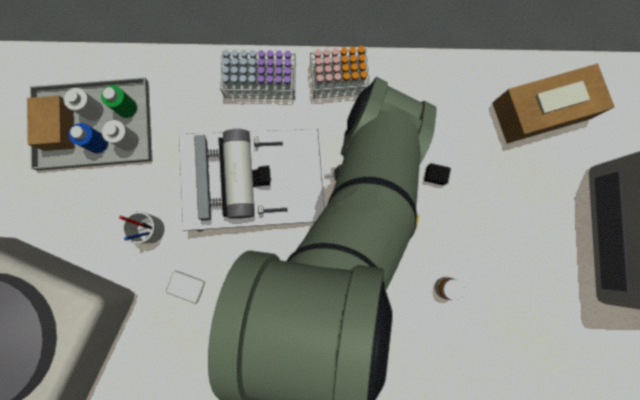

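View pics/s7.png

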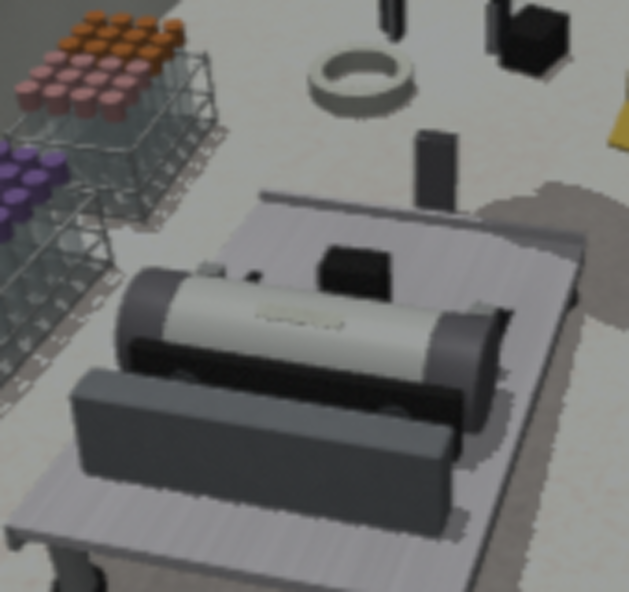

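```bash
python3 - <<'E'
import cv2,numpy as np
L=[cv2.resize(cv2.imread(f"pics/top{i}.png")[120:225,185:300],None,fx=3.4,fy=5,interpolation=cv2.INTER_CUBIC) for i in(0,7)]
cv2.imwrite("pics/cmp.png",np.hstack(L))
for r in(165,175,185,192):
    for i in(0,7):
        g=cv2.imread(f"pics/top{i}.png")[r-3:r+4,195:262].astype(float).mean((0,2)); print(r,i,g[:62].round().astype(int))
E
```

```text
165 0 [124 104 100 101 102 104 104 104 105 104  98  74  59  96 137 152 154 153
 154 155 155 155 155 151 130  75  28  14  27  62 111 144 140 115 108 118
 127 134 140 144 147 150 150 148 150 150 147 146 154 154 151 147 143 139
 134 128 120 112 101 100 123 148]
165 7 [150 125 122 124 125 125 126 126 128 128 118  91  73 116 166 184 186 186
 185 186 187 188 187 181 151  83  30  25  40  79 118 139 150 158 166 172
 176 176 175 174 176 184 188 188 187 187 183 179 175 170 164 158 148 138
 127 119 140 175 186 186 184 180]
175 0 [138 109 102 102 102 104 103 104 104 103 100  84  58  72 116 147 155 156
 155 156 155 155 155 153 140 102  51  22  20  45  97 142 149 133 109 111
 121 130 136 141 145 150 151 152 150 150 149 149 152 155 153 149 146 141
 137 131 125 117 107  99 113 142]
175 7 [167 135 125 125 125 127 127 127 126 127 121 101  71  89 141 179 187 187
 189 188 188 188 188 185 162 109  51  27  31  60  99 129 145 155 162 167
 171 175 173 173 175 184 188 187 188 187 186 182 177 173 168 161 155 144
 135 119  95  59  28  16  19  19]
185 0 [143 120 103 102 103 105 105 105 105 105 104  96  73  62 1
[... 271 characters left out ...]
88
 188 187 188 188 188 188 182 154  87  32  23  37  75 116 138 150 159 166
 172 176 180 184 187 186 188 188 188 187 187 184 180 176 171 166 159 151
 141 129 113  94  72  64  62  64]
192 0 [153 138 111 104 105 105 105 105 105 104 104  98  79  56  80 125 150 155
 156 155 156 155 155 155 154 138  96  45  19  20  47 100 142 148 130 110
 113 123 131 136 142 145 148 152 154 155 156 156 155 156 155 153 149 146
 141 136 133 125 117 108  99 111]
192 7 [185 167 133 126 127 127 127 127 127 126 126 120  96  70  99 152 181 187
 189 188 188 188 188 187 183 161 103  45  25  30  63 102 131 146 157 162
 169 175 178 183 185 188 188 187 188 188 187 185 182 178 173 168 162 155
 146 133 123 120 148 179 187 186]
```

View pics/cmp.png

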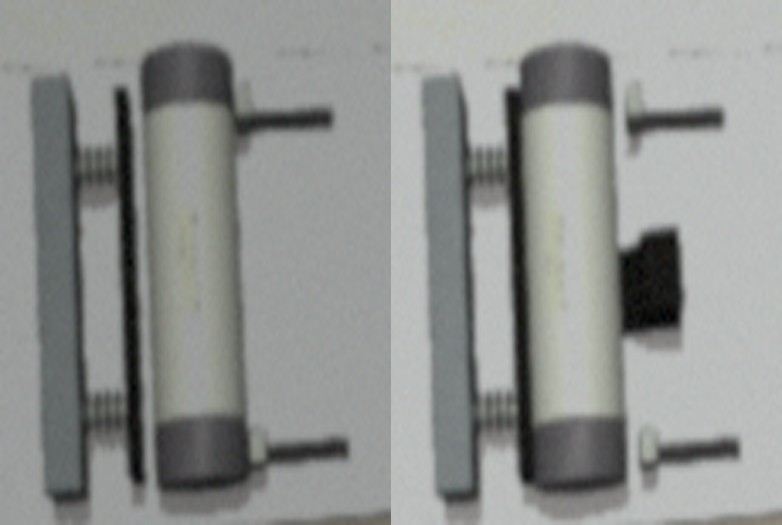

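```bash
python3 - <<'E'
from h import *
T,r=tri([298,176.3],[341.6,170.6]);print(T.round(4),r.round(2))
a=np.radians(4.87);d=T-[.575,.144,0];print("ramp frame",d[0]*np.cos(a)+d[1]*np.sin(a),-d[0]*np.sin(a)+d[1]*np.cos(a))
E
python3 go.py .5955 -.0545 .10 94.9 7
```

```text
[ 0.5925 -0.056   0.0775] [ 0.28  0.05 -0.06 -0.26]
ramp frame 0.0004505455648817977 -0.2008062195977065
t 16.45 pos [ 0.5917 -0.0684  0.1386] rot [-179.98   -6.83   94.3 ] F [-0.41  1.4   0.04] w 0.0642 q [-0.16  0.63  0.35  1.75 -0.43  0.86  0.5 ]
t [ 8.9  4.8 40. ] r [ 0.05  0.17 -0.59]
```

```bash
python3 go.py .592 -.0605 .114 94.9 7; python3 -m creep '[{"rx":0,"ry":0,"rz":0,"tx":6,"ty":0,"tz":24,"hand":-0.5},{"rx":0,"ry":0,"rz":0,"tx":6,"ty":0,"tz":24,"hand":-0.5},{"rx":0,"ry":0,"rz":0,"tx":6,"ty":0,"tz":24,"hand":-0.5}]';python3 go.py .592 -.0518 .0428 94.9 7
python3 - <<'E'
from workcell import bot, viewer
from h import *
q=viewer.grab_frame("side")["pixels"]; cv2.imwrite("pics/s8.png",cv2.resize(q[130:270,220:370],None,fx=4,fy=4,interpolation=cv2.INTER_CUBIC))
E
```

```text
t 16.45 pos [ 0.5917 -0.0684  0.1386] rot [-179.98   -6.83   94.3 ] F [-0.41  1.4   0.04] w 0.0642 q [-0.16  0.63  0.35  1.75 -0.43  0.86  0.5 ]
t [ 4.9  0.9 25.4] r [ 0.05  0.17 -0.59]
clock: 16.75
position: [0.5914, -0.0513, 0.1158]
tool_rot: [-3.141, -0.123, 1.655]
force: [-0.1, 0.0, 0.5]
grip_width: 0.0639
t 16.75 pos [ 0.5914 -0.0513  0.1158] rot [-179.96   -7.03   94.83] F [-0.08  0.    0.52] w 0.0639 q [-0.17  0.66  0.33  1.77 -0.45  0.81  0.5 ]
t [-9.5  0.6 72.4] r [-0.03 -0.03 -0.07]
```

View pics/s8.png

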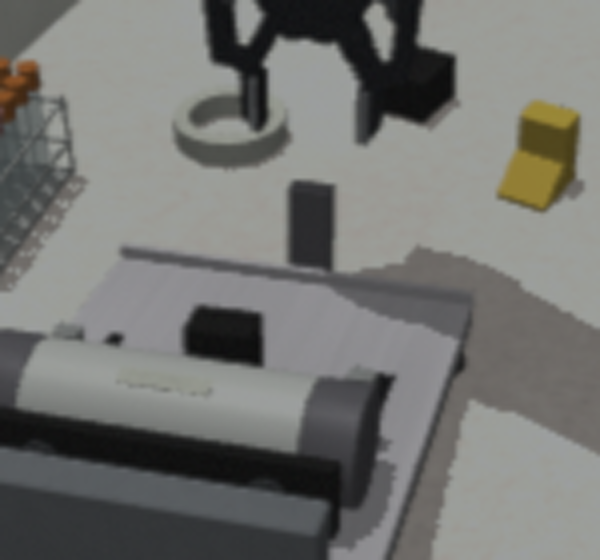

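```bash
python3 -m creep '[{"rx":0,"ry":0,"rz":0,"tx":-9,"ty":0,"tz":15,"hand":-0.5},{"rx":0,"ry":0,"rz":0,"tx":-9,"ty":0,"tz":35,"hand":-0.5},{"rx":0,"ry":0,"rz":0,"tx":-9,"ty":0,"tz":55,"hand":-0.5},{"rx":0,"ry":0,"rz":0,"tx":-9,"ty":0,"tz":72,"hand":-0.5},{"rx":0,"ry":0,"rz":0,"tx":-9,"ty":0,"tz":72,"hand":-0.5},{"rx":0,"ry":0,"rz":0,"tx":-9,"ty":0,"tz":72,"hand":-0.5}]';python3 go.py .592 -.0518 .0428 94.9 7
python3 - <<'E'
from workcell import bot, viewer
from h import *
q=viewer.grab_frame("side")["pixels"]; cv2.imwrite("pics/s9.png",cv2.resize(q[130:270,220:370],None,fx=4,fy=4,interpolation=cv2.INTER_CUBIC))
E
```

```text
clock: 17.4
position: [0.5916, -0.052, 0.043]
tool_rot: [-3.141, -0.122, 1.654]
force: [1.0, 0.8, 0.4]
grip_width: 0.0642
t 17.4 pos [ 0.5916 -0.052   0.043 ] rot [-179.98   -7.02   94.79] F [0.98 0.84 0.44] w 0.0642 q [-0.13  0.76  0.27  1.8  -0.5   0.68  0.56]
t [0.1 0.5 0.2] r [-0.01 -0.02 -0.11]
```

View pics/s9.png

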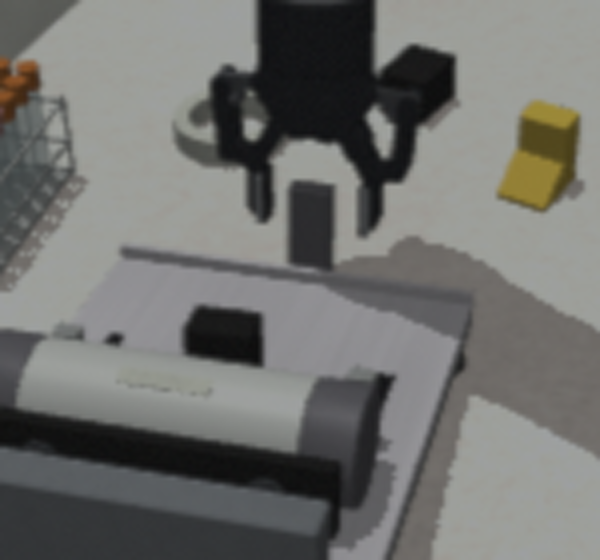

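The pads are at x 258 and 368, with the handle between them at x 290 to 335. I close on it.

```bash
python3 -m creep '[{"rx":0,"ry":0,"rz":0,"tx":0,"ty":0,"tz":0,"hand":1},{"rx":0,"ry":0,"rz":0,"tx":0,"ty":0,"tz":0,"hand":1},{"rx":0,"ry":0,"rz":0,"tx":0,"ty":0,"tz":0,"hand":1},{"rx":0,"ry":0,"rz":0,"tx":0,"ty":0,"tz":0,"hand":1},{"rx":0,"ry":0,"rz":0,"tx":0,"ty":0,"tz":0,"hand":1},{"rx":0,"ry":0,"rz":0,"tx":0,"ty":0,"tz":0,"hand":1}]' 40; python3 st.py 2
```

```text
clock: 18.05
position: [0.5945, -0.0514, 0.0441]
tool_rot: [3.136, -0.122, 1.656]
force: [15.5, 0.5, 0.4]
grip_width: 0.0293
t 18.15 F [15.16 -0.22  1.31] pos [ 0.5945 -0.0515  0.0441] Fslope -1.33 Fnorm 1.48 rampy -0.1964 h 0.0132 rot [179.67  -6.97  94.85] w 0.0293
```

```bash
python3 -m creep '[{"rx":0,"ry":0,"rz":0,"tx":-2,"ty":3,"tz":0,"hand":1},{"rx":0,"ry":0,"rz":0,"tx":-8,"ty":3,"tz":0,"hand":1},{"rx":0,"ry":0,"rz":0,"tx":-16,"ty":3,"tz":0,"hand":1},{"rx":0,"ry":0,"rz":0,"tx":-24,"ty":3,"tz":0,"hand":1},{"rx":0,"ry":0,"rz":0,"tx":-32,"ty":3,"tz":0,"hand":1},{"rx":0,"ry":0,"rz":0,"tx":-40,"ty":3,"tz":0,"hand":1},{"rx":0,"ry":0,"rz":0,"tx":-40,"ty":3,"tz":0,"hand":1}]'; python3 st.py 2
```

```text
clock: 18.85
position: [0.5983, -0.0925, 0.0389]
tool_rot: [3.14, -0.122, 1.654]
force: [-2.6, -4.9, 14.6]
grip_width: 0.0292
t 18.95 F [-3.49 -5.65 13.64] pos [ 0.5982 -0.0922  0.039 ] Fslope -3.63 Fnorm 14.19 rampy -0.2373 h 0.0131 rot [179.93  -6.96  94.77] w 0.0292
```

```bash
python3 -m creep '[{"rx":0,"ry":0,"rz":0,"tx":-3,"ty":0,"tz":-0.6,"hand":1},{"rx":0,"ry":0,"rz":0,"tx":-7,"ty":0,"tz":-0.6,"hand":1},{"rx":0,"ry":0,"rz":0,"tx":-10,"ty":0,"tz":-0.6,"hand":1},{"rx":0,"ry":0,"rz":0,"tx":-13,"ty":0,"tz":-0.6,"hand":1},{"rx":0,"ry":0,"rz":0,"tx":-14.5,"ty":0,"tz":-0.6,"hand":1},{"rx":0,"ry":0,"rz":0,"tx":-14.5,"ty":0,"tz":-0.6,"hand":1}]'; python3 st.py 3
```

```text
clock: 19.55
position: [0.5994, -0.1056, 0.0374]
tool_rot: [3.141, -0.122, 1.655]
force: [-1.7, -0.2, 8.0]
grip_width: 0.0294
t 19.7 F [-1.01 -0.68  7.77] pos [ 0.5994 -0.1056  0.0374] Fslope 0.36 Fnorm 7.78 rampy -0.2508 h 0.0132 rot [179.95  -7.01  94.81] w 0.029
```

```bash
python3 -m creep '[{"rx":0,"ry":0,"rz":0,"tx":-1,"ty":0,"tz":-0.3,"hand":1},{"rx":0,"ry":0,"rz":0,"tx":-1.5,"ty":0,"tz":-0.3,"hand":1},{"rx":0,"ry":0,"rz":0,"tx":-1.5,"ty":0,"tz":-0.3,"hand":1}]'; python3 st.py 3
python3 - <<'E'
from workcell import bot, viewer
from h import *
q=viewer.grab_frame("side")["pixels"]; cv2.imwrite("pics/s10.png",cv2.resize(q[130:300,180:370],None,fx=3.5,fy=3.5,interpolation=cv2.INTER_CUBIC))
E
```

```text
clock: 20.0
position: [0.5994, -0.1058, 0.0373]
tool_rot: [3.141, -0.124, 1.655]
force: [-1.9, 5.8, 8.3]
grip_width: 0.0295
t 20.15 F [-1.93  5.51  9.27] pos [ 0.5994 -0.1058  0.0373] Fslope 6.74 Fnorm 8.51 rampy -0.2510 h 0.0132 rot [179.98  -7.1   94.85] w 0.0295
```

View pics/s10.png

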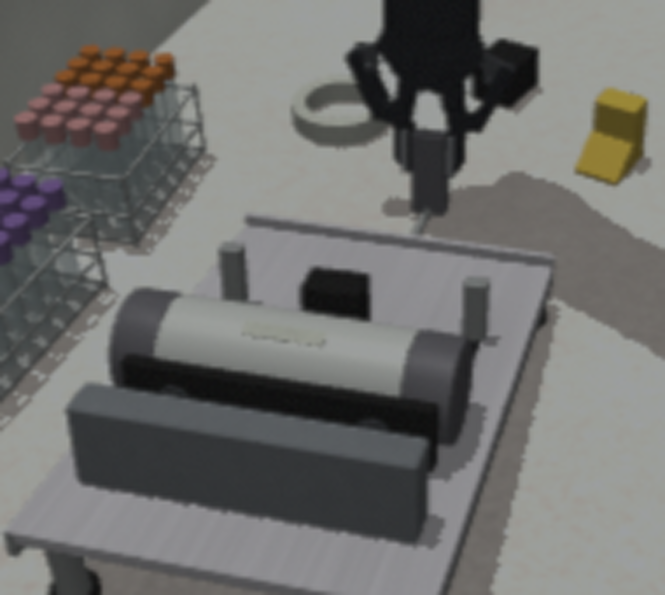

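The stop is at its end: the slope force rose to 6.7 N without further motion. The posts stand well down the ramp at (232,270) and (475,310), and the carrier is still held. I release the handle and retreat.

```bash
python3 -m creep '[{"rx":0,"ry":0,"rz":0,"tx":0.5,"ty":0,"tz":0,"hand":-0.2},{"rx":0,"ry":0,"rz":0,"tx":0.5,"ty":0,"tz":0,"hand":-0.5},{"rx":0,"ry":0,"rz":0,"tx":0.5,"ty":0,"tz":0,"hand":-0.5},{"rx":0,"ry":0,"rz":0,"tx":0.5,"ty":0,"tz":0,"hand":-0.5},{"rx":0,"ry":0,"rz":0,"tx":0.5,"ty":0,"tz":-15,"hand":-0.5},{"rx":0,"ry":0,"rz":0,"tx":0.5,"ty":0,"tz":-45,"hand":-0.5},{"rx":0,"ry":0,"rz":0,"tx":0.5,"ty":0,"tz":-85,"hand":-0.5},{"rx":0,"ry":0,"rz":0,"tx":0.5,"ty":0,"tz":-125,"hand":-0.5}]'; python3 -m creep '[{"rx":0,"ry":0,"rz":0,"tx":-50,"ty":0,"tz":0,"hand":-0.5},{"rx":0,"ry":0,"rz":0,"tx":-80,"ty":0,"tz":0,"hand":-0.5},{"rx":0,"ry":0,"rz":0,"tx":-80,"ty":0,"tz":0,"hand":-0.5},{"rx":0,"ry":0,"rz":0,"tx":-80,"ty":0,"tz":0,"hand":-0.5}]'; python3 st.py 2
python3 - <<'E'
from workcell import bot, viewer
from h import *
for n in("top","side"):
    q=viewer.grab_frame(n)["pixels"]; cv2.imwrite(f"pics/{n}11.png",q)
    if n=="side": cv2.imwrite("pics/s11.png",cv2.resize(q[130:300,180:370],None,fx=3.5,fy=3.5,interpolation=cv2.INTER_CUBIC))
L=[cv2.resize(cv2.imread(f"pics/top{i}.png")[120:225,185:300],None,fx=3.4,fy=5,interpolation=cv2.INTER_CUBIC) for i in(7,11)]
cv2.imwrite("pics/cmp2.png",np.hstack(L))
E
```

```text
clock: 21.0
position: [0.6001, -0.1219, 0.1632]
tool_rot: [-3.141, -0.123, 1.654]
force: [1.3, -0.0, 0.8]
grip_width: 0.064
clock: 21.4
position: [0.6068, -0.2013, 0.1517]
tool_rot: [-3.142, -0.123, 1.653]
force: [1.0, 0.9, 0.3]
grip_width: 0.0641
t 21.5 F [-0.02 -0.31  0.21] pos [ 0.6071 -0.2     0.1516] Fslope -0.28 Fnorm 0.25 rampy -0.3455 h 0.1390 rot [180.    -7.06  94.85] w 0.0642
```

View pics/s11.png

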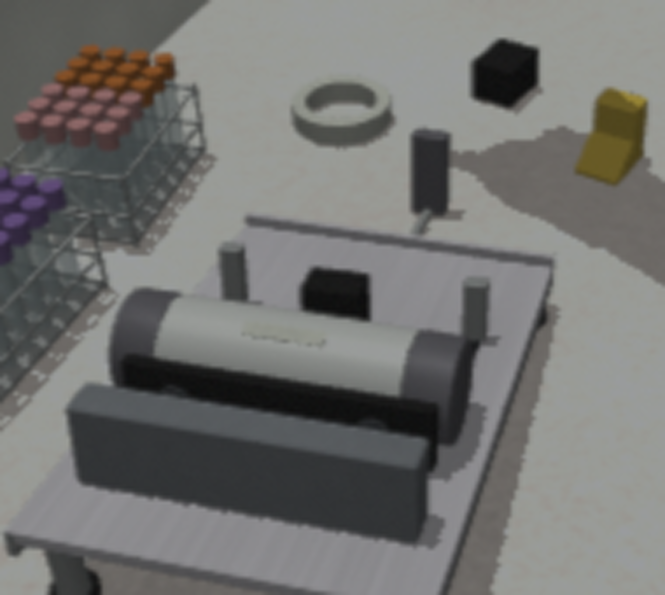

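View pics/cmp2.png

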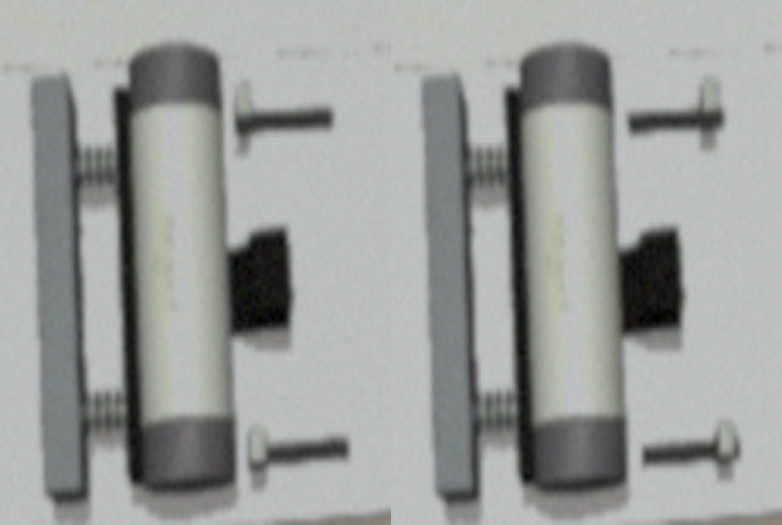

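View pics/top11.png

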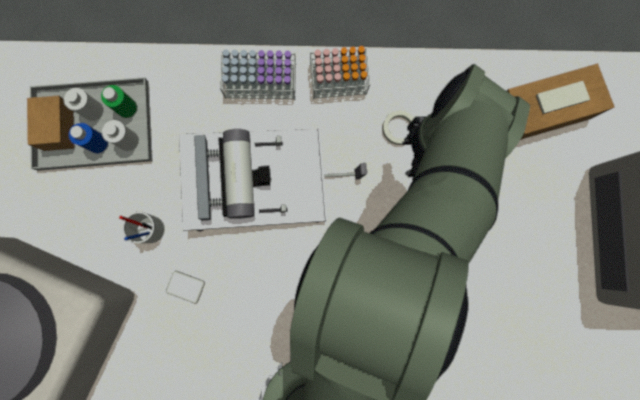

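```bash
cat > pl.py <<'E'
import cv2,numpy as np
def edge(im,r,lo,hi,up):
    g=im[r,lo:hi]; 
    a,b=g.max(),g.min(); l=(a+b)/2
    idx=np.nonzero((g[:-1]>=l)&(g[1:]<l))[0]
    i=idx[0]; return lo+i+(g[i]-l)/(g[i]-g[i+1])
def meas(im):
    im=cv2.GaussianBlur(im.astype(float).mean(2),(1,5),0)
    rows=list(range(140,148))+list(range(163,199)); out=[]
    for r in rows:
        s=(r-140)/60*4
        lo=int(213+s*0.9); out.append([r,edge(im,r,lo,int(223+s),0),edge(im,r,int(188+s*.5),int(200+s),0)])
    return np.array(out)
E
python3 - <<'E'
from workcell import bot,viewer
from pl import *
A=np.mean([viewer.grab_frame("top")["pixels"].astype(float) for i in range(10)],0); np.save("A.npy",A)
a=cv2.imread("pics/top0.png"); b=cv2.imread("pics/top7.png")
m0,m7,mA=meas(a),meas(b),meas(A)
for n,m in(("7",m7),("now",mA)):
    d=m-m0; print(n,"plate",np.median(d[:,1]).round(3),d[:,1].mean().round(3),d[:,1].std().round(3),"block",np.median(d[:,2]).round(3),d[:,2].std().round(3))
E
```

```text
7 plate -0.202 -0.222 0.097 block -0.002 0.037
now plate -0.196 -0.215 0.093 block 0.01 0.032
```

```bash
python3 - <<'E'
from workcell import bot
print(bot.job_done()); s=bot.observe(); print(s["clock"],s["force"].round(2))
E
```

```text
the job is handed in; nothing more can be done
None
the job is handed in; nothing more can be done
```

The job is handed in, at about 22 s of the 48 s allowed. The interface gave no verdict.

**What I did:** I gripped the black wedge chock, not the yellow look-alike, and set it on the ramp between the posts with its toe uphill. I slid it until the carrier rolled about 8 mm up to the bumper. I pushed to about 9.7 N along the slope and let go. Then I pulled the stop open by its handle, about 54 mm of travel, until the force rose at the end stop. I released the handle and backed off.

**Last checks, from pictures:**
- **Position:** The carrier and chock stayed where they were when the stop opened, and the posts stood at the low ends of their slots.
- **Bumper:** The plate is pressed in about 0.5 mm, roughly 2 N. I estimate 4 N or more between chock and carrier.
- **Robot and bystanders:** The robot was clear of everything. The bystanders I could see had not moved, but the arm hid the weight and jar in the last picture.

**What did not quite agree:**
- **Seat force:** The push readings suggested a firmer seat, up to 7 N on the carrier, than the bumper picture did. Part of the 9.7 N went into deck friction, because the tool was pressing down by about 4.5 N. The contact force was never measured directly, so its margin over 3 N is an estimate.
- **Setting down:** While setting the chock on the deck, well short of the carrier, I briefly pressed it down with about 17 N by stepping too far, then relieved it.

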